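# Load the specimen carrier with its buried insert plate and the jars

## Robot

A 6-joint arm with a two-finger parallel gripper is mounted at the origin on a cart in front of the work surface, level with it; the furniture and walls round the work are solid. World frame = base frame: x ahead of the robot, y to its left, z up, the work surface at z = 0. Lengths are in m, angles in rad, forces in N, time in s.
With the tool pointing down it reaches from about 0.325 to 0.775 m from the base axis. Payload 5.5 kg.
Tool frame: the origin (TCP) lies at the very end of the fingers, on their centre line; the grasp point (between the pads) lies grip_depth behind it (grip_depth is the distance from the TCP to the grasp point, in m); z points along the fingers, y is the line along which they close (so a half turn about z gives the same grasp; the last joint's range is limited). The gripper opens to 85 mm and grips with 20 to 120 N. Pads are 22 mm wide; open, the fingers measure 114 mm over their backs; the gripper's body (76 mm by 85 mm) begins 54 mm behind the grasp point. The pads swing forward as they close: fully open they stand 13 mm farther back than shut.
Start: joints at [1.062, 0.091, 1.231, -0, 1.82, -0.057], TCP at [0.262, 0.54, 0.198] pointing down, gripper open.
Joint ranges: [-2.87, 2.87], [-0.86, 2.18], [0.17, 2.46], [-1.51, 4.65], [0.06, 2.69], [-2.65, 2.65]. Speed limits (rad/s): [2.57, 2.57, 3.01, 3.14, 3.14, 3.14].

## Interface

Orientations are given as [roll, pitch, yaw] about the fixed x, y, z axes, in that order (R = Rz(yaw) Ry(pitch) Rx(roll)).
In Python, from plant import state, grab_frame, sign_off, grip_depth gives the robot as it stands.
- The arm moves only by the tool apply_moves, never from a script. Its argument "steps" is a list of rows, each a list of 2 entries, a list of its own where there are three numbers: the shift along the world's x, y, z in units of 0.2 m (1.0 is 0.2 m), then the turn, a rotation vector about the world's x, y, z in units of pi rad (1.0 is pi rad). A call has 1 to 20 rows; each row shifts and turns the commanded pose from where the row before left it; what a row does not reach is not made up. A row lasts 1/10 s, in which the tool goes at most 50 mm and 8.59 degrees, less where a joint would pass 70% of its speed; a pose out of reach is approached as far as the arm can. A call with a number of a shift or a turn outside -1 to 1 is refused whole. A call with a gripper value outside its range is refused whole. "claw" is the closure, from -1 (fully open) to 1 (shut), set as the call begins (left out, the last holds). The fingers move at their own pace and stop on an object; the grip force is fixed at half the most. Time passes only in rows, so rows that do not move let the fingers close. It gives the time, the measured TCP pose, the force, the opening and the grip force at its end, in the units of the state.
- state(): the state, without advancing time (a new reading comes with each control period).
- grab_frame(name): name is "scene" or "top" or "wrist"; returns a dict with "pixels" (384x512x3 uint8, red, green, blue), "z_map" (384x512 float32, m along the optical axis (not along the pixel's ray), 0 where there is no reading), "fx", "fy", "cx", "cy" (pixels), "T" (4x4, takes a point from camera to world coordinates). Camera axes: x right, y up, looking along -z (the intrinsics and any distortion apply to the point x, -y, -z); pixel columns grow to the right and rows downward; lengths in m; the calibration is good to about 2 mm. A picture is of the moment at which its call begins.
- sign_off(): hands the job in; it is judged then, once.
The state is a dict: "time": time; "joint_pos": joint angles; "qd": joint speeds; "tau": joint torques, N m; "ee_pos": TCP position; "tool_rot": TCP orientation; "contact_force": force on the tool from outside, world axes, zero at the start; "ft_torque": the same for the moment, N m; "grip_width": opening from 0.0 (shut) to 1.0 (fully open); "gripper_force": force on a finger pad.
Only numpy, scipy, OpenCV 4.12 (cv2) and the standard library are available. Lean on these libraries where they do the work, as an engineer would, in place of code of your own. Each camera call takes 0.05 s, during which the arm holds its last target. There are 200 camera calls.

## Task

Draw the green insert plate by its yellow stem out from under the notebook, tape roll and white dish piled on it at the two-post stand, leaving those three stacked there, untouched by the hand. Take the white lid off the grey carrier (raise it over the end lip, then slide it out of its grooves) and lay it flat on the worktop, handle up, clear beside the carrier. Lay the plate flat on the carrier's floor, stem up, and stand every jar upright on it, without disturbing the dropper bottle, the dish of specimens or the tag pad.

Things in the scene. Friction and masses are not known exactly. Their poses are not given: they have to be found in the camera images.
- carrier: grey open carrier, fixed to the worktop, 138 mm (its x) by 256 mm (its y) outside, 61 mm high. Origin: centre of the underside. Floor 5 mm thick; inside 106 mm (x) by 236 mm (y), centred on the origin. The lid rests on the side walls, their tops at z = 42 mm, between guides at x = +-63 mm, 48 mm high
- lip (a point): middle of the top of the lip at the carrier's front (+y) end, 46.5 mm above the worktop: 4.5 mm above the lid's seat. It blocks the lid, which must be raised over it and then slides out towards the carrier's +y
- groove (a point): midway between the two grooves, at the height of the lid's seat (42 mm), 78 mm to -y of the carrier's centre. Over the rear 100 mm ledges from x = +-53 mm outward, z = 57 to 61 mm, overhang the lid's edges: the lid (6 mm thick) can rise at most 9 mm there. It can be lifted away once it has slid 105 mm. The rear end wall is 57 mm high
- lid: white flat lid, 120 mm (x) by 237 mm (y) by 6 mm, about 0.18 kg, with a black upright rib handle 12 mm thick (x), 60 mm long (y), its top 36 mm above the underside, its middle 20 mm to +y of the centre. Origin: centre of the underside. Starts seated in the carrier, axes parallel to the carrier's, +y towards the lip
- stand: two square steel posts 12 mm thick, 45 mm high, fixed, 110 mm clear between them along its x. Origin: on the worktop midway between them, in the plane of their rear faces. The stack lies behind at +y; the plate passes between the posts when drawn to the stand's -y, and they hold the notebook back. Their 4 mm high feet reach 40 mm to -y, also 110 mm apart
- plate: green insert plate, 90 mm (x) by 220 mm (y) by 8 mm, 0.13 kg, with a yellow upright stem at its -y end: 12 mm (x) by 22 mm (y), top 41 mm above the underside, centred at y = -95 mm. Origin: centre of the underside. Starts under the notebook, stem end out in front of the posts, axes nearly parallel to the stand's
- notebook: black notebook, 148 mm (x) by 110 mm (y) by 12 to 16 mm, lying flat on the plate right behind the posts and wider than the gap between them. Origin: centre of the underside. When the plate is gone it lies on the worktop
- tape: roll of tan tape, 96 mm diameter, 25 mm high, lying flat on the notebook. Origin: centre of the underside
- white_dish: empty white petri dish, 90 mm diameter, 13 to 16 mm high, lying on the tape roll, top of the pile, its rim at about z = 60 mm at the start. Origin: centre of the underside
- jar_blue: squat specimen jar with ribbed blue screw cap, 56 mm diameter, 56 mm high, cap as wide as the jar and 21 mm high at the top. Origin: centre of the underside. 0.12 kg. May be absent
- jar_white: squat specimen jar with ribbed off-white screw cap, 56 mm diameter, 56 mm high, cap as wide as the jar and 21 mm high at the top. Origin: centre of the underside. 0.12 kg. May be absent
- jar_red: squat specimen jar with ribbed red screw cap, 56 mm diameter, 56 mm high, cap as wide as the jar and 21 mm high at the top. Origin: centre of the underside. 0.12 kg. May be absent
- bottle: amber dropper bottle with black bulb, bystander, 33 mm diameter, 102 mm high. Origin: centre of the underside
- dish: petri dish with orange specimens, bystander, 90 mm diameter, 30 mm high. Origin: centre of the underside
- pad: pad of paper sample tags, bystander, 53 by 74 by 12 mm, lying flat. Origin: centre of the underside
Things that resemble listed ones, but are neither listed nor needed, are in the scene too. Leave any pink or turquoise look-alike of the jar_blue alone.

How it is judged:
By the outcome, as a careful person would: the job done as asked, in the order asked, and still so for the second after the job is handed in, with the robot touching nothing.
Of jar_blue, jar_white, jar_red only 2 to 3 are there at a start; the rules pass over those that are not, and their reading is None.
At some moment in a run one of jar_blue, jar_white, jar_red may be knocked a few centimetres aside while the robot is not near it.
It also fails if it takes over 210 s, if anything falls off the work surface, if the arm or the gripper's body presses on something with over 40 N, if the wrist force passes 120 N, or if a joint passes its speed limit or range.

## Working session

There is one attempt and no reset: what is moved stays moved. The work goes in short steps, Python scripts to look and compute and a tool call to move; the robot and the scene stay as the last step left them, time stands still between calls to the robot, and variables do not carry over. Pictures are saved under pics/ and viewed, at most 14 in all, crops included, and the job is handed in when it is done.

Besides the shell and the picture viewer there is one more tool, called in YAML: its name, and indented under it one key for each argument. apply_moves: Moves the arm, as the interface text tells. Its arguments: {"type":"object","properties":{"steps":{"type":"array"},"claw":{"type":"number"}},"required":["steps"]}

```bash
mkdir -p pics; ls; cat > h.py <<'E'
import numpy as np, cv2
from plant import state, grab_frame, sign_off, grip_depth
def grab(n,save=None):
    f=grab_frame(n)
    if save: cv2.imwrite('pics/'+save,f['pixels'][:,:,::-1])
    return f
def world(f):
    """HxWx3 world points from depth"""
    z=f['z_map'];v,u=np.mgrid[:z.shape[0],:z.shape[1]]
    p=np.stack([(u-f['cx'])/f['fx']*z,-(v-f['cy'])/f['fy']*z,-z,np.ones_like(z)],-1)
    return (p@np.array(f['T']).T)[...,:3]
E
python3 - <<'E'
from h import *
s=state();print({k:np.round(v,3) for k,v in s.items()},grip_depth)
for n in ('scene','top','wrist'):
    f=grab(n,n+'0.png');print(n,f['fx'],f['fy'],f['cx'],f['cy'],[k for k in f],np.round(f['T'],3).tolist())
    np.savez('/tmp/%s.npz'%n,**f)
E
```

```text
pics
{'time': np.float64(0.0), 'joint_pos': array([ 1.062,  0.092,  1.232,  0.   ,  1.82 , -0.057]), 'qd': array([ 0.001,  0.   ,  0.001, -0.002,  0.   , -0.   ]), 'tau': array([-1.0000e-03, -4.5873e+01, -4.1802e+01, -0.0000e+00,  1.2000e-02,
       -0.0000e+00]), 'ee_pos': array([0.262, 0.539, 0.197]), 'tool_rot': array([-3.14, -0.  ,  2.69]), 'contact_force': array([-0.11 ,  0.266, -0.411]), 'ft_torque': array([-0.005, -0.005,  0.007]), 'gripper_force': np.float64(0.0), 'grip_width': np.float64(0.996)} 0.0187
scene 363.71976439585126 363.71976439585126 253.72027549270393 190.30054838191614 ['pixels', 'z_map', 'fx', 'fy', 'cx', 'cy', 'T'] [[0.656, 0.576, -0.488, 0.092], [-0.755, 0.512, -0.41, -0.482], [0.014, 0.637, 0.771, 0.807], [0.0, 0.0, 0.0, 1.0]]
top 429.5454744314493 429.5454744314493 252.95789447635778 185.0350983763121 ['pixels', 'z_map', 'fx', 'fy', 'cx', 'cy', 'T'] [[-0.239, 0.937, -0.254, 0.232], [-0.971, -0.232, 0.057, 0.002], [-0.006, 0.26, 0.965, 1.341], [0.0, 0.0, 0.0, 1.0]]
wrist 301.93668911977915 301.93668911977915 256.42993450705666 187.83804833173326 ['pixels', 'z_map', 'fx', 'fy', 'cx', 'cy', 'T'] [[0.437, -0.856, -0.278, 0.19], [0.9, 0.414, 0.138, 0.576], [-0.003, -0.311, 0.951, 0.373], [0.0, 0.0, 0.0, 1.0]]
```

View pics/top0.png

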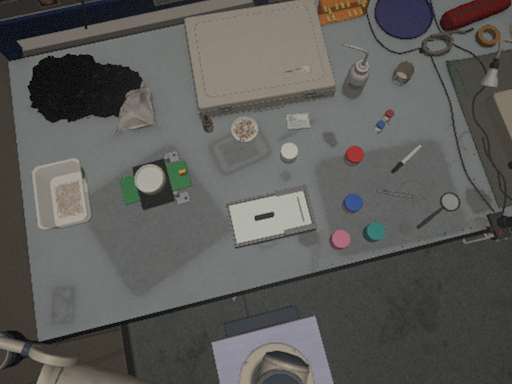

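View pics/scene0.png

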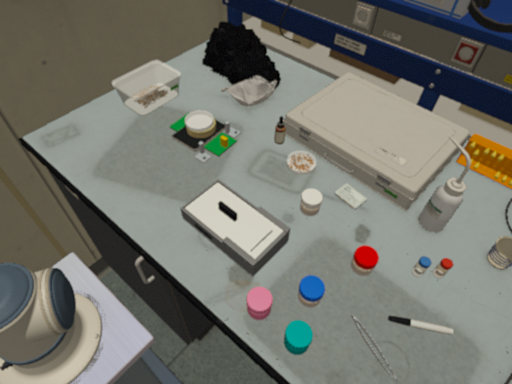

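The top view shows the stack at (150,182), with the plate's stem end near (180,173). The carrier and lid are at (270,215). The jars are white (289,152), red (355,155) and blue (353,203). Look-alikes are pink (341,239) and turquoise (375,232). The scene view agrees.

```bash
cat > m.py <<'E'
from h import *
for n in ('top','scene'):
    f=dict(np.load('/tmp/%s.npz'%n)); P=world(f); hsv=cv2.cvtColor(f['pixels'],cv2.COLOR_RGB2HSV)
    H,S,V=[hsv[...,i].astype(int) for i in range(3)]
    X,Y,Z=P[...,0],P[...,1],P[...,2]
    ws=(X>.2)&(X<.85)&(abs(Y)<.6)
    print(n,'table z',np.round(np.median(Z[ws]),4))
    M={'red':((H<6)|(H>174))&(S>190)&(Z>.045),'blue':(H>105)&(H<125)&(S>150)&(Z>.045),'pink':(H>160)&(H<176)&(S<190)&(S>80)&(Z>.045),
       'turq':(H>78)&(H<100)&(S>150)&(Z>.045),'white':(S<60)&(V>150)&(Z>.048)&(Z<.064)&(Y<0.02),
       'green':(H>50)&(H<80)&(S>120)&(Z<.03),'yellow':(H>20)&(H<33)&(S>150)&(Z<.07),
       'lidwhite':(S<60)&(V>150)&(Z>.035)&(Z<.06),'handle':(V<50)&(Z>.05)&(Z<.09),
       'wdish':(S<60)&(V>150)&(Z>.04)&(Z<.08)&(Y>.15),'dark':(V<50)&(Z>.01)&(Z<.035),'orange':(H>5)&(H<20)&(S>100)&(Z>.0)&(Z<.05),'bottle':(Z>.07)&(Z<.13)&ws}
    for k,m in M.items():
        m=(m&ws).astype(np.uint8); c,l,st,ce=cv2.connectedComponentsWithStats(m)
        for i in range(1,c):
            if st[i,4]<12: continue
            q=P[l==i]; r=cv2.minAreaRect((q[:,:2]*1000).astype(np.float32))
            print(k,st[i,4],'px',ce[i].round(0),'xyz',np.median(q,0).round(3),'rect',np.round(r[0]),np.round(r[1]),round(r[2],1))
E
python3 m.py
```

```text
top table z 0.0001
blue 124 px [354. 201.] xyz [ 0.447 -0.364  0.055] rect [ 447. -364.] [50. 39.] 21.5
pink 267 px [340. 239.] xyz [ 0.346 -0.287  0.055] rect [ 306. -152.] [ 53. 338.] 16.6
white 206 px [289. 150.] xyz [ 0.654 -0.211  0.056] rect [ 655. -211.] [51. 50.] 28.1
white 22 px [301. 198.] xyz [ 0.495 -0.209  0.05 ] rect [ 497. -208.] [11. 39.] 71.2
white 18 px [296. 196.] xyz [ 0.506 -0.193  0.05 ] rect [ 505. -196.] [16. 20.] 73.9
white 206 px [284. 210.] xyz [ 0.473 -0.145  0.05 ] rect [ 473. -150.] [70. 94.] 72.8
white 16 px [290. 196.] xyz [ 0.511 -0.177  0.049] rect [ 509. -175.] [16. 19.] 75.1
white 83 px [261. 205.] xyz [ 0.506 -0.08   0.05 ] rect [511. -84.] [46. 55.] 34.6
white 36 px [248. 208.] xyz [ 0.505 -0.041  0.049] rect [502. -41.] [42. 28.] 26.5
white 209 px [241. 223.] xyz [ 0.467 -0.009  0.05 ] rect [462. -11.] [ 65. 113.] 70.6
white 15 px [305. 207.] xyz [ 0.463 -0.211  0.05 ] rect [ 466. -210.] [10. 18.] 73.7
white 12 px [297. 210.] xyz [ 0.463 -0.186  0.049] rect [ 462. -186.] [20.  9.] 28.9
white 13 px [269. 210.] xyz [ 0.482 -0.102  0.05 ] rect [ 48
[... 4049 characters left out ...]
] [56.  5.] 89.0
dark 101 px [400. 320.] xyz [ 0.528 -0.544  0.015] rect [ 527. -542.] [11. 43.] 28.5
orange 12 px [310. 161.] xyz [ 0.794 -0.114  0.017] rect [ 794. -116.] [18.  8.] 75.6
orange 26 px [300. 166.] xyz [ 0.755 -0.106  0.016] rect [ 753. -103.] [15. 26.] 36.7
bottle 1679 px [146.  80.] xyz [0.671 0.495 0.086] rect [680. 500.] [159. 205.] 89.8
bottle 57 px [280. 122.] xyz [0.808 0.019 0.079] rect [810.  21.] [18. 22.] 15.7
bottle 818 px [370. 164.] xyz [ 0.84  -0.291  0.077] rect [ 836. -216.] [399.  28.] 90.0
bottle 596 px [442. 205.] xyz [ 0.806 -0.483  0.104] rect [ 819. -481.] [66. 47.] 81.6
bottle 116 px [227. 209.] xyz [ 0.464 -0.082  0.078] rect [466. -82.] [60. 13.] 87.3
```

```bash
python3 - <<'E'
import cv2,numpy as np
a=cv2.imread('pics/top0.png');
A=cv2.resize(a[140:215,110:210],(800,600),interpolation=cv2.INTER_CUBIC)
cv2.imwrite('pics/c1.png',A)
A=cv2.resize(a[110:255,215:405],(786,600),interpolation=cv2.INTER_CUBIC)
cv2.imwrite('pics/c2.png',A)
E
```

```text
(no output)
```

View pics/c1.png

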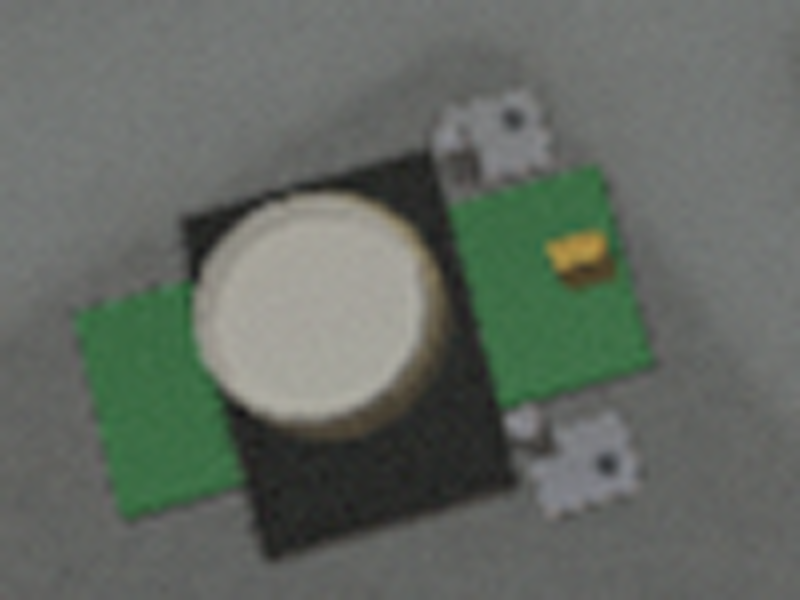

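View pics/c2.png

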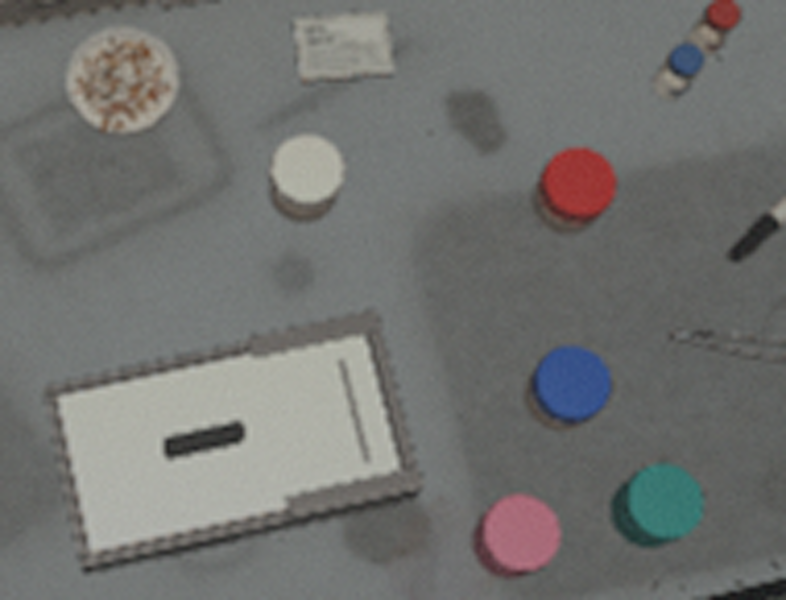

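The crops show the plate (both green ends) under the notebook, its yellow stem at the world −y end, and the posts on either side. The carrier's open lip end faces world +y. Next I move over the stem for a close measurement.

apply_moves:
  steps:
    - [[0.1, -0.1, 0.01], [0, 0, -0.0178]]
    - [[0.1, -0.1, 0.01], [0, 0, -0.0178]]
    - [[0.1, -0.1, 0.01], [0, 0, -0.0178]]
    - [[0.1, -0.1, 0.01], [0, 0, -0.0178]]
    - [[0.1, -0.1, 0.01], [0, 0, -0.0178]]
    - [[0.1, -0.1, 0.01], [0, 0, -0.0178]]
    - [[0.1, -0.1, 0.01], [0, 0, -0.0178]]
    - [[0.1, -0.1, 0.01], [0, 0, -0.0178]]
    - [[0.1, -0.1, 0.01], [0, 0, -0.0178]]
    - [[0.1, -0.1, 0.01], [0, 0, -0.0178]]
    - [[0.1, -0.1, 0.01], [0, 0, -0.0178]]
    - [[0.1, -0.1, 0.01], [0, 0, -0.0178]]
    - [[0.1, -0.1, 0.01], [0, 0, -0.0178]]
    - [[0.1, -0.1, 0.01], [0, 0, -0.0178]]
    - [[0.1, -0.1, 0.01], [0, 0, -0.0178]]
    - [[0.1, -0.1, 0.01], [0, 0, -0.0178]]
    - [[0.1, -0.1, 0.01], [0, 0, -0.0178]]
    - [[0.1, -0.1, 0.01], [0, 0, -0.0178]]
    - [[0.1, -0.1, 0.01], [0, 0, -0.0178]]
    - [[0.1, -0.1, 0.01], [0, 0, -0.0178]]
  claw: -0.2

```text
time: 2.15
ee_pos: [0.6626, 0.1389, 0.238]
tool_rot: [-3.141, 0.0, 1.569]
contact_force: [-0.2, -0.0, 0.0]
grip_width: 0.597
gripper_force: 0.0
```

```bash
cat >> h.py <<'E'
def rays(f,uv,z):
    """pixels (N,2) -> world points on plane z"""
    T=np.array(f['T']);uv=np.asarray(uv,float)
    d=np.stack([(uv[:,0]-f['cx'])/f['fx'],-(uv[:,1]-f['cy'])/f['fy'],-np.ones(len(uv))],-1)@T[:3,:3].T
    return T[:3,3]+d*((z-T[2,3])/d[:,2])[:,None]
def hsv(f): 
    h=cv2.cvtColor(f['pixels'],cv2.COLOR_RGB2HSV).astype(int);return h[...,0],h[...,1],h[...,2]
def px(m): v,u=np.nonzero(m);return np.stack([u,v],-1)
def rect(p): r=cv2.minAreaRect((p[:,:2]*1000).astype(np.float32));return np.round(r[0],1),np.round(r[1],1),round(r[2],2)
def big(m,n=0):
    c,l,st,ce=cv2.connectedComponentsWithStats(m.astype(np.uint8));o=np.argsort(-st[1:,4])+1;return l==o[n]
E
python3 - <<'E'
from h import *
s=state();print(s['time'],s['ee_pos'].round(4),np.round(s['tool_rot'],4),s['joint_pos'].round(2),s['grip_width'])
f=grab('wrist','w1.png');np.savez('/tmp/wrist.npz',**f)
H,S,V=hsv(f);P=world(f)
g=big((H>45)&(H<85)&(S>100));print('wrist green',rect(rays(f,px(g),.008)),g.sum())
y=big((H>18)&(H<35)&(S>120)&(P[...,2]>.035));print('stem top',rect(P[y]),np.median(P[y],0),y.sum(), rect(rays(f,px(y),.041)))
for n in('top','scene'):
    f=dict(np.load('/tmp/%s.npz'%n));H,S,V=hsv(f)
    g=(H>45)&(H<85)&(S>100); g&=world(f)[...,2]<.03; a=big(g);b=big(g,1)
    p=rays(f,px(a|b),.008);print(n,rect(p),a.sum(),b.sum())
    P=world(f); l=big((S<60)&(V>130)&(P[...,2]>.035)&(P[...,2]<.06)&(P[...,0]<.56)&(P[...,1]<.1)&(P[...,1]>-.28)); print('lid',rect(rays(f,px(l),.048)))
E
```

```text
2.15 [0.6626 0.1389 0.238 ] [-3.1408e+00  1.0000e-04  1.5691e+00] [0.16 0.32 0.9  0.   1.92 0.16] 0.5969865453019066
wrist green (array([673.7, 151.2]), array([88.3, 61.6]), 3.02) 2809
stem top (array([673.7, 137. ]), array([10.2, 21.1]), 0.27) [0.67370692 0.13794677 0.04077016] 147 (array([673.6, 137.5]), array([10.1, 21.9]), 0.7)
top (array([668.9, 228.3]), array([ 87.4, 215.6]), 2.8) 413 362
lid (array([ 466.1, -101.2]), array([237. , 120.4]), 88.96)
scene (array([668.3, 227.5]), array([ 90.9, 219.6]), 3.74) 320 128
lid (array([466.2, -99.8]), array([237.6, 123.7]), 89.01)
```

View pics/w1.png

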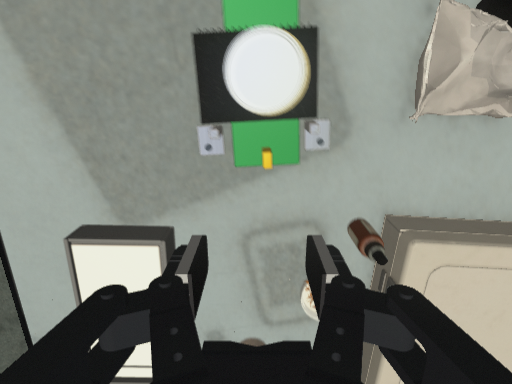

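The wrist view shows the stem at (267,158) between posts at (210,139) and (317,133). Plate and stand are both yawed about +3°. I go down onto the stem.

apply_moves:
  steps:
    - [[0.0062, -0.0016, -0.125], [0, 0, 0.0019]]
    - [[0.0062, -0.0016, -0.125], [0, 0, 0.0019]]
    - [[0.0062, -0.0016, -0.125], [0, 0, 0.0019]]
    - [[0.0062, -0.0016, -0.125], [0, 0, 0.0019]]
    - [[0.0062, -0.0016, -0.125], [0, 0, 0.0019]]
    - [[0.0062, -0.0016, -0.125], [0, 0, 0.0019]]
    - [[0.0062, -0.0016, -0.125], [0, 0, 0.0019]]
    - [[0.0062, -0.0016, -0.125], [0, 0, 0.0019]]
    - [[0.0062, -0.0016, 0], [0, 0, 0.0019]]
    - [[0, 0, 0], [0, 0, 0]]
    - [[0, 0, 0], [0, 0, 0]]

```text
time: 3.3
ee_pos: [0.6741, 0.1372, 0.0406]
tool_rot: [3.139, -0.0, 1.625]
contact_force: [0.1, 0.5, 0.4]
grip_width: 0.599
gripper_force: 0.0
```

```bash
python3 - <<'E'
from h import *
s=state();print(s['ee_pos'].round(4),np.round(s['tool_rot'],4))
f=grab('wrist')
H,S,V=hsv(f);P=world(f)
y=big((H>15)&(H<38)&(S>110)&(P[...,2]>.015)&(P[...,2]<.06));print('stem',rect(P[y]),np.median(P[y],0),y.sum())
m=(P[...,2]>.037)&y;print(rect(P[m]),m.sum())
g=big((H>45)&(H<85)&(S>100));print('green',rect(rays(f,px(g),.008)))
m=(S<60)&(P[...,2]>.03)&(P[...,2]<.055)&(P[...,1]>.13)&(P[...,1]<.2)
c,l,st,ce=cv2.connectedComponentsWithStats(m.astype(np.uint8))
for i in range(1,c):
    if st[i,4]>20: print(st[i,4],ce[i],rect(P[l==i]),np.median(P[l==i],0))
E
```

```text
[0.6741 0.1372 0.0406] [ 3.1388e+00 -3.0000e-04  1.6251e+00]
stem (array([673.5, 136.8]), array([11.4, 22. ]), 3.89) [0.67325242 0.14135945 0.04053407] 776
(array([673.5, 136.7]), array([11. , 21.9]), 2.68) 587
green (array([672.7, 151.7]), array([88.9, 58.3]), 3.04)
596 [151.92449664 165.96644295] (array([608.3, 169.9]), array([12.4, 12.6]), 5.44) [0.60992967 0.17132345 0.04414739]
570 [352.49824561 165.6122807 ] (array([729.3, 176.9]), array([12.4, 11.5]), 1.08) [0.72775417 0.17788401 0.04425119]
```

apply_moves:
  steps:
    - [[0, 0, -0.07], [0, 0, 0]]
    - [[0, 0, -0.068], [0, 0, 0]]
    - [[0, 0, 0], [0, 0, 0]]

```text
time: 3.65
ee_pos: [0.6711, 0.1366, 0.007]
tool_rot: [-3.136, 0.001, 1.625]
contact_force: [-0.3, -0.4, -0.8]
grip_width: 0.6
gripper_force: 0.0
```

apply_moves:
  steps:
    - [[0, 0, 0], [0, 0, 0]]
    - [[0, 0, 0], [0, 0, 0]]
    - [[0, 0, 0], [0, 0, 0]]
    - [[0, 0, 0], [0, 0, 0]]
    - [[0, 0, 0], [0, 0, 0]]
    - [[0, 0, 0], [0, 0, 0]]
    - [[0, 0, 0], [0, 0, 0]]
    - [[0, 0, 0], [0, 0, 0]]
    - [[0, 0, 0], [0, 0, 0]]
    - [[0, 0, 0], [0, 0, 0]]
  claw: 1

```text
time: 4.65
ee_pos: [0.6731, 0.1369, 0.0108]
tool_rot: [-3.141, 0.0, 1.625]
contact_force: [0.3, -0.6, -0.2]
grip_width: 0.002
gripper_force: 0.0
```

```bash
python3 - <<'E'
from h import *
f=grab('wrist','w2.png');g=grab('scene')
b=cv2.resize(g['pixels'][100:190,150:270,::-1],(512,384),interpolation=cv2.INTER_CUBIC)
cv2.imwrite('pics/w2.png',cv2.resize(np.hstack([f['pixels'][...,::-1],b]),(800,300)))
print(state()['grip_width'],state()['gripper_force'])
E
```

```text
4.811231169583078e-05 0.0
```

View pics/w2.png

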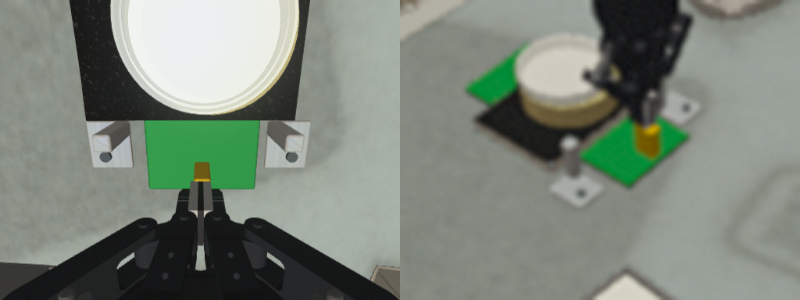

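```bash
python3 - <<'E'
from h import *
s=state();print(s['time'],s['ee_pos'],s['tool_rot'])
for n in('wrist','scene'):
    f=grab(n);P=world(f);H,S,V=hsv(f)
    y=big((H>12)&(H<38)&(S>110)&(P[...,2]<.06)&(abs(P[...,0]-.673)<.05)&(abs(P[...,1]-.137)<.06))
    print(n,'stem',P[y].min(0).round(3),P[y].max(0).round(3),y.sum(),px(y).min(0),px(y).max(0),np.median(P[y],0))
    m=(abs(P[...,0]-.673)<.04)&(abs(P[...,1]-.137)<.04)&(S<110)&(P[...,2]>.012)&(P[...,2]<.12)
    q=P[m];print(len(q))
    for a in np.arange(.01,.12,.01):
        k=q[(q[:,2]>a)&(q[:,2]<=a+.01)]
        if len(k): print(round(a,2),len(k),k.min(0).round(3),k.max(0).round(3))
E
```

```text
4.75 [0.67312212 0.13693516 0.01088433] [3.14156359e+00 3.19587776e-05 1.62514815e+00]
wrist stem [0.667 0.145 0.01 ] [0.679 0.15  0.049] 498 [248 208] [269 232] [0.67279126 0.14709954 0.03011497]
20151
0.04 31 [0.666 0.148 0.048] [0.678 0.15  0.05 ]
0.05 496 [0.658 0.143 0.05 ] [0.685 0.15  0.06 ]
0.06 653 [0.658 0.143 0.06 ] [0.686 0.15  0.07 ]
0.07 622 [0.658 0.135 0.07 ] [0.686 0.15  0.08 ]
0.08 1368 [0.643 0.127 0.08 ] [0.702 0.153 0.09 ]
0.09 4607 [0.634 0.126 0.09 ] [0.711 0.154 0.1  ]
0.1 5584 [0.633 0.127 0.1  ] [0.713 0.156 0.11 ]
0.11 6790 [0.633 0.126 0.11 ] [0.713 0.157 0.12 ]
scene stem [0.659 0.123 0.007] [0.707 0.155 0.057] 60 [221 137] [227 146] [0.66967607 0.12715581 0.02884162]
211
0.04 1 [0.679 0.127 0.048] [0.679 0.127 0.048]
0.05 10 [0.661 0.126 0.051] [0.678 0.144 0.06 ]
0.06 20 [0.66  0.124 0.06 ] [0.678 0.142 0.069]
0.07 21 [0.658 0.123 0.07 ] [0.681 0.139 0.08 ]
0.08 16 [0.66  0.123 0.081] [0.696 0.132 0.09 ]
0.09 55 [0.636 0.121 0.09 ] [0.709 0.146 0.1  ]
0.1 37 [0.635 0.121 0.1  ] [0.709 0.148 0.11 ]
0.11 51 [0.634 0.118 0.11 ] [0.712 0.149 0.12 ]
```

```bash
python3 - <<'E'
from h import *
f=dict(np.load('/tmp/wrist.npz'));P=world(f)
q=P[(P[...,2]>.12)&(P[...,2]<.4)]
for a in np.arange(.15,.34,.01):
    k=q[(q[:,2]>a)&(q[:,2]<=a+.01)]
    if len(k): print(round(a,2),len(k),k.min(0).round(3),k.max(0).round(3))
print(np.round(f['T'],3)[:3,3])
f=grab('wrist');print(np.round(f['T'],3)[:3,3]);P=world(f)
for v in range(200,330,8): print(v,f['pixels'][v,258],P[v,258].round(3))
E
```

```text
0.27 192 [0.63  0.128 0.273] [0.697 0.152 0.28 ]
0.28 803 [0.623 0.129 0.28 ] [0.701 0.152 0.29 ]
0.29 1001 [0.622 0.128 0.29 ] [0.701 0.152 0.3  ]
0.3 1097 [0.623 0.129 0.3  ] [0.701 0.152 0.31 ]
0.31 1551 [0.609 0.129 0.31 ] [0.716 0.154 0.32 ]
0.32 5790 [0.603 0.127 0.32 ] [0.721 0.155 0.33 ]
0.33 5939 [0.601 0.127 0.33 ] [0.723 0.158 0.34 ]
0.34 8348 [0.598 0.129 0.34 ] [0.726 0.158 0.35 ]
[0.662 0.22  0.413]
[0.668 0.217 0.186]
200 [ 48 154  73] [0.673 0.151 0.008]
208 [105  88  22] [0.673 0.147 0.011]
216 [108  89  23] [0.673 0.147 0.024]
224 [108  90  21] [0.673 0.147 0.036]
232 [110  90  26] [0.673 0.149 0.048]
240 [21 28 22] [0.673 0.149 0.057]
248 [22 27 22] [0.673 0.149 0.064]
256 [23 25 21] [0.673 0.148 0.07 ]
264 [21 24 22] [0.672 0.149 0.078]
272 [58 56 54] [0.672 0.148 0.082]
280 [56 55 53] [0.673 0.143 0.08 ]
288 [57 55 54] [0.673 0.14  0.081]
296 [58 56 54] [0.673 0.136 0.081]
304 [56 53 53] [0.673 0.131 0.08 ]
312 [55 54 53] [0.674 0.128 0.082]
320 [164 172 163] [0.678 0.052 0.   ]
328 [164 171 160] [0.679 0.044 0.001]
```

The wrist and scene depth both put the fingertips at z≈0.048 while the reported TCP z is 0.011. So the real tips sit about 36 mm behind the reported TCP, which explains the empty close above the stem. I'll apply that offset: reopen, go about 35 mm lower with small steps, and watch the force.

apply_moves:
  steps:
    - [[0, 0, 0], [0, 0, 0]]
    - [[0, 0, 0], [0, 0, 0]]
    - [[0, 0, 0], [0, 0, 0]]
    - [[0, 0, 0], [0, 0, 0]]
    - [[0, 0, 0], [0, 0, 0]]
    - [[0, 0, 0], [0, 0, 0]]
    - [[0, 0, -0.03], [0, 0, 0]]
    - [[0, 0, -0.03], [0, 0, 0]]
    - [[0, 0, -0.02], [0, 0, 0]]
    - [[0, 0, -0.01], [0, 0, 0]]
    - [[0, 0, 0], [0, 0, 0]]
    - [[0, 0, 0], [0, 0, 0]]
  claw: -0.2

```text
time: 6.1
ee_pos: [0.6732, 0.1369, -0.0071]
tool_rot: [3.142, 0.0, 1.625]
contact_force: [-0.5, 0.6, 0.6]
grip_width: 0.604
gripper_force: 0.0
```

```bash
python3 - <<'E'
from h import *
s=state();print(s['ee_pos'],s['contact_force'],s['grip_width'])
f=grab('wrist','w3.png');P=world(f);H,S,V=hsv(f)
m=(abs(P[...,0]-.673)<.06)&(abs(P[...,1]-.137)<.03)&(V<90)&(S<100)&(P[...,2]>.015)
q=P[m]
for a in np.arange(.01,.1,.01):
    k=q[(q[:,2]>a)&(q[:,2]<=a+.01)]
    if len(k): print(round(a,2),len(k),k.min(0).round(3),k.max(0).round(3))
E
```

```text
[ 0.67316433  0.13692366 -0.00707151] [-0.52496887  0.60202923  0.55593217] 0.6037609172912108
0.01 11 [0.614 0.166 0.015] [0.614 0.167 0.02 ]
0.02 25 [0.614 0.133 0.021] [0.698 0.167 0.03 ]
0.03 486 [0.613 0.126 0.03 ] [0.71  0.167 0.04 ]
0.04 915 [0.613 0.125 0.04 ] [0.711 0.167 0.05 ]
0.05 1132 [0.633 0.126 0.05 ] [0.711 0.151 0.06 ]
0.06 1157 [0.633 0.125 0.06 ] [0.714 0.153 0.07 ]
0.07 2196 [0.614 0.123 0.07 ] [0.729 0.155 0.08 ]
0.08 7761 [0.613 0.123 0.08 ] [0.732 0.155 0.09 ]
0.09 5382 [0.613 0.123 0.09 ] [0.733 0.157 0.1  ]
```

View pics/w3.png

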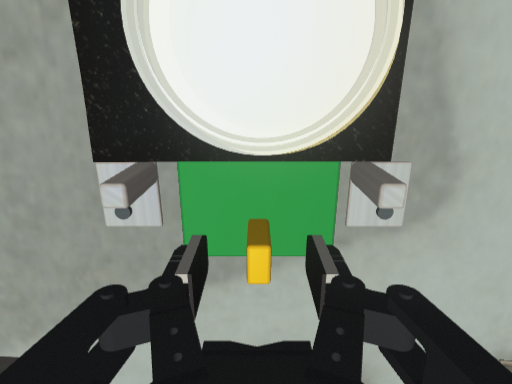

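The fingertips at (190,245) and (322,245) now straddle the stem at (258,250), tips at z≈0.028. I lower 15 mm and close.

apply_moves:
  steps:
    - [[0, 0, -0.025], [0, 0, 0]]
    - [[0, 0, -0.025], [0, 0, 0]]
    - [[0, 0, -0.015], [0, 0, 0]]
    - [[0, 0, -0.008], [0, 0, 0]]
    - [[0, 0, 0], [0, 0, 0]]
    - [[0, 0, 0], [0, 0, 0]]

```text
time: 6.75
ee_pos: [0.6732, 0.1369, -0.0217]
tool_rot: [3.142, -0.0, 1.625]
contact_force: [0.2, -0.6, -0.8]
grip_width: 0.594
gripper_force: 0.0
```

apply_moves:
  steps:
    - [[0, 0, 0], [0, 0, 0]]
    - [[0, 0, 0], [0, 0, 0]]
    - [[0, 0, 0], [0, 0, 0]]
    - [[0, 0, 0], [0, 0, 0]]
    - [[0, 0, 0], [0, 0, 0]]
    - [[0, 0, 0], [0, 0, 0]]
    - [[0, 0, 0], [0, 0, 0]]
    - [[0, 0, 0], [0, 0, 0]]
    - [[0, 0, 0], [0, 0, 0]]
    - [[0, 0, 0], [0, 0, 0]]
  claw: 1

```text
time: 7.75
ee_pos: [0.6735, 0.1369, -0.0213]
tool_rot: [3.141, -0.0, 1.625]
contact_force: [2.0, -0.5, 3.0]
grip_width: 0.133
gripper_force: 59.1
```

apply_moves:
  steps:
    - [[0.0005, -0.01, 0], [0, 0, 0]]
    - [[0.0014, -0.025, 0], [0, 0, 0]]
    - [[0.0014, -0.025, 0], [0, 0, 0]]
    - [[0.0014, -0.025, 0], [0, 0, 0]]
    - [[0.0014, -0.025, 0], [0, 0, 0]]
    - [[0.0014, -0.025, 0], [0, 0, 0]]
    - [[0.0014, -0.025, 0], [0, 0, 0]]
    - [[0.0014, -0.025, 0], [0, 0, 0]]
    - [[0.0014, -0.025, 0], [0, 0, 0]]
    - [[0.0014, -0.025, 0], [0, 0, 0]]
    - [[0.0014, -0.025, 0], [0, 0, 0]]
    - [[0.0014, -0.025, 0], [0, 0, 0]]
    - [[0.0014, -0.025, 0], [0, 0, 0]]
    - [[0.0014, -0.025, 0], [0, 0, 0]]
    - [[0.0014, -0.025, 0], [0, 0, 0]]
    - [[0.0014, -0.025, 0], [0, 0, 0]]
    - [[0.0014, -0.025, 0], [0, 0, 0]]
    - [[0.0014, -0.025, 0], [0, 0, 0]]
    - [[0.0014, -0.025, 0], [0, 0, 0]]
    - [[0, 0, 0], [0, 0, 0]]

```text
time: 9.75
ee_pos: [0.6781, 0.045, -0.0213]
tool_rot: [-3.141, -0.001, 1.625]
contact_force: [-1.2, 3.1, 5.1]
grip_width: 0.132
gripper_force: 59.5
```

```bash
cat > chk.py <<'E'
from h import *
s=state();print(round(s['time'],2),s['ee_pos'].round(4),s['contact_force'].round(1),round(s['grip_width'],3))
f=grab('wrist','chk.png');H,S,V=hsv(f);P=world(f)
g=(H>45)&(H<85)&(S>100);print('green w',rect(rays(f,px(big(g)),.008)))
f=grab('top');H,S,V=hsv(f);P=world(f)
w=big((S<60)&(V>130)&(P[...,2]>.035)&(P[...,2]<.08)&(P[...,1]>.15)&(P[...,1]<.34)&(P[...,0]<.78));print('dish',np.median(P[w],0).round(3),rect(P[w]))
d=big((V<60)&(P[...,2]>.005)&(P[...,2]<.03)&(P[...,1]>.13)&(P[...,1]<.33)&(P[...,0]<.78));print('book',np.median(P[d],0).round(3),rect(P[d]))
E
python3 chk.py
```

```text
9.75 [ 0.6781  0.045  -0.0213] [-1.2  3.1  5.1] 0.132
green w (array([674.8,  95.7]), array([ 88.7, 131.3]), 3.04)
dish [0.669 0.231 0.059] (array([668.9, 231.8]), array([87.1, 88. ]), 89.56)
book [0.619 0.211 0.02 ] (array([661.3, 228.3]), array([148.9, 104.6]), 4.05)
```

Sliding well and the stack is holding. I continue slowly.

apply_moves:
  steps:
    - [[0.0011, -0.02, 0], [0, 0, 0]]
    - [[0.0011, -0.02, 0], [0, 0, 0]]
    - [[0.0011, -0.02, 0], [0, 0, 0]]
    - [[0.0011, -0.02, 0], [0, 0, 0]]
    - [[0.0011, -0.02, 0], [0, 0, 0]]
    - [[0.0011, -0.02, 0], [0, 0, 0]]
    - [[0.0011, -0.02, 0], [0, 0, 0]]
    - [[0.0011, -0.02, 0], [0, 0, 0]]
    - [[0.0011, -0.02, 0], [0, 0, 0]]
    - [[0.0011, -0.02, 0], [0, 0, 0]]
    - [[0.0011, -0.02, 0], [0, 0, 0]]
    - [[0.0011, -0.02, 0], [0, 0, 0]]
    - [[0.0011, -0.02, 0], [0, 0, 0]]
    - [[0.0011, -0.02, 0], [0, 0, 0]]
    - [[0.0011, -0.02, 0], [0, 0, 0]]
    - [[0.0011, -0.02, 0], [0, 0, 0]]
    - [[0.0011, -0.02, 0], [0, 0, 0]]
    - [[0.0011, -0.02, 0], [0, 0, 0]]
    - [[0.0011, -0.02, 0], [0, 0, 0]]
    - [[0, 0, 0], [0, 0, 0]]

```text
time: 11.85
ee_pos: [0.6824, -0.0317, -0.0213]
tool_rot: [3.142, 0.0, 1.625]
contact_force: [0.5, 1.0, 4.6]
grip_width: 0.129
gripper_force: 59.4
```

apply_moves:
  steps:
    - [[0.0011, -0.02, 0], [0, 0, 0]]
    - [[0.0011, -0.02, 0], [0, 0, 0]]
    - [[0.0011, -0.02, 0], [0, 0, 0]]
    - [[0, 0, 0], [0, 0, 0]]
    - [[0, 0, 0], [0, 0, 0]]

```text
time: 12.35
ee_pos: [0.683, -0.0437, -0.0213]
tool_rot: [3.142, 0.001, 1.625]
contact_force: [-0.1, 1.1, 4.0]
grip_width: 0.127
gripper_force: 59.5
```

```bash
python3 chk.py
```

```text
12.35 [ 0.683  -0.0437 -0.0213] [-0.1  1.1  4. ] 0.127
green w (array([679.7,   7.1]), array([ 88.7, 131.3]), 3.0)
dish [0.669 0.233 0.051] (array([669. , 232.9]), array([86.2, 87.2]), 87.05)
book [0.619 0.212 0.012] (array([660.1, 227.6]), array([149.7, 104. ]), 3.84)
```

View pics/chk.png

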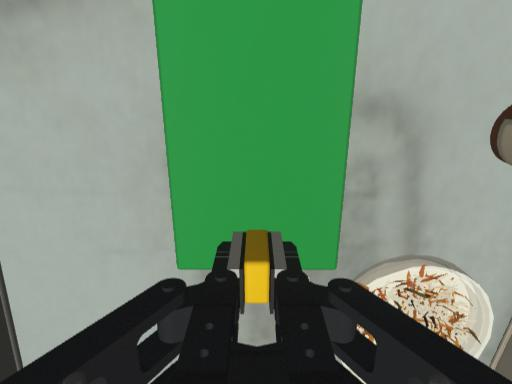

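The plate is fully out and flat, and the pile has settled on the worktop (book top z≈0.012, dish still centred). I release the stem, rise and go over the lid handle.

apply_moves:
  steps:
    - [[0, 0, 0], [0, 0, 0]]
    - [[0, 0, 0], [0, 0, 0]]
    - [[0, 0, 0], [0, 0, 0]]
    - [[0, 0, 0], [0, 0, 0]]
    - [[0, 0, 0], [0, 0, 0]]
    - [[0, 0, 0.1], [0, 0, 0]]
    - [[0, 0, 0.15], [0, 0, 0]]
    - [[0, 0, 0.15], [0, 0, 0]]
    - [[0, 0, 0.15], [0, 0, 0]]
    - [[-0.12, -0.02, 0.04], [0, 0, -0.0025]]
    - [[-0.12, -0.02, 0], [0, 0, -0.0025]]
    - [[-0.12, -0.02, 0], [0, 0, -0.0025]]
    - [[-0.12, -0.02, 0], [0, 0, -0.0025]]
    - [[-0.12, -0.02, 0], [0, 0, -0.0025]]
    - [[-0.12, -0.02, 0], [0, 0, -0.0025]]
    - [[-0.12, -0.02, 0], [0, 0, -0.0025]]
    - [[-0.12, -0.02, 0], [0, 0, -0.0025]]
    - [[-0.1275, -0.026, 0], [0, 0, -0.0028]]
    - [[0, 0, 0], [0, 0, 0]]
  claw: -0.2

```text
time: 14.35
ee_pos: [0.4638, -0.0807, 0.0966]
tool_rot: [3.142, 0.001, 1.552]
contact_force: [1.7, 0.2, 0.6]
grip_width: 0.599
gripper_force: 0.0
```

```bash
python3 - <<'E'
from h import *
s=state();print(s['time'],s['ee_pos'].round(4),s['tool_rot'].round(3))
f=grab('wrist','w4.png');H,S,V=hsv(f);P=world(f)
h=big((V<70)&(P[...,2]>.065)&(P[...,2]<.09));print('handle',rect(P[h]),rect(rays(f,px(h),.078)),np.median(P[h],0))
l=big((S<60)&(V>150)&(P[...,2]>.035)&(P[...,2]<.06));print('lid',rect(P[l]),np.median(P[l],0))
f=grab('top');H,S,V=hsv(f);P=world(f)
g=big((H>45)&(H<85)&(S>90)&(P[...,2]<.03));print('plate',rect(rays(f,px(g),.008)),np.median(P[g],0))
E
```

```text
14.35 [ 0.4638 -0.0807  0.0966] [3.142e+00 1.000e-03 1.552e+00]
handle (array([466.1, -78.5]), array([58.7, 10.9]), 88.86) (array([466.1, -76.8]), array([60.6, 10.7]), 88.73) [ 0.46591988 -0.07544423  0.07771395]
lid (array([465.5, -99.7]), array([236. , 119.4]), 89.03) [ 0.46452063 -0.06162714  0.04801982]
plate (array([677.5,  48.3]), array([ 87.6, 216.3]), 3.0) [0.67814101 0.05728707 0.0072883 ]
```

View pics/w4.png

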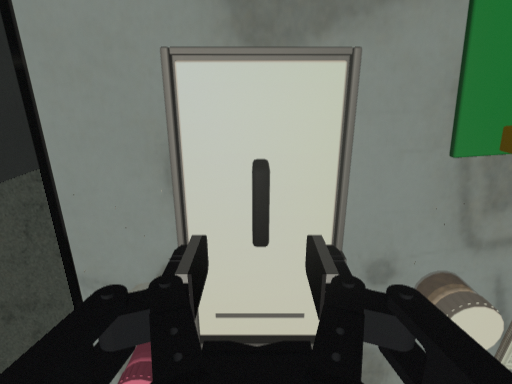

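The handle at (261,203) is centred between the fingers. I'll grip it nearer the lid's centre of mass, at y≈−0.093.

apply_moves:
  steps:
    - [[0.01, -0.03, -0.1], [0, 0, 0]]
    - [[0, -0.03, -0.1], [0, 0, 0]]
    - [[0, 0, -0.08], [0, 0, 0]]
    - [[0, 0, -0.05], [0, 0, 0]]
    - [[0, 0, -0.04], [0, 0, 0]]
    - [[0, 0, -0.025], [0, 0, 0]]
    - [[0, 0, -0.01], [0, 0, 0]]
    - [[0, 0, 0], [0, 0, 0]]
    - [[0, 0, 0], [0, 0, 0]]

```text
time: 15.35
ee_pos: [0.468, -0.0923, 0.016]
tool_rot: [3.14, 0.0, 1.554]
contact_force: [0.7, 0.5, -0.1]
grip_width: 0.601
gripper_force: 0.0
```

apply_moves:
  steps:
    - [[0, 0, 0], [0, 0, 0]]
    - [[0, 0, 0], [0, 0, 0]]
    - [[0, 0, 0], [0, 0, 0]]
    - [[0, 0, 0], [0, 0, 0]]
    - [[0, 0, 0], [0, 0, 0]]
    - [[0, 0, 0], [0, 0, 0]]
    - [[0, 0, 0], [0, 0, 0]]
    - [[0, 0, 0], [0, 0, 0]]
    - [[0, 0, 0], [0, 0, 0]]
    - [[0, 0, 0], [0, 0, 0]]
  claw: 1

```text
time: 16.35
ee_pos: [0.4679, -0.0924, 0.0157]
tool_rot: [3.141, 0.0, 1.553]
contact_force: [-0.1, -1.0, 6.0]
grip_width: 0.13
gripper_force: 60.1
```

apply_moves:
  steps:
    - [[0, 0, 0.01], [0, 0, 0]]
    - [[0, 0, 0.01], [0, 0, 0]]
    - [[0, 0, 0.008], [0, 0, 0]]
    - [[0, 0, 0.006], [0, 0, 0]]
    - [[0, 0, 0], [0, 0, 0]]
    - [[0, 0, 0], [0, 0, 0]]

```text
time: 16.95
ee_pos: [0.4675, -0.0922, 0.0219]
tool_rot: [-3.141, -0.0, 1.554]
contact_force: [0.1, -0.3, -2.1]
grip_width: 0.129
gripper_force: 59.2
```

```bash
cat > lid.py <<'E'
from h import *
s=state();print(round(s['time'],2),s['ee_pos'].round(4),s['contact_force'].round(1),round(s['grip_width'],3))
f=grab('wrist');H,S,V=hsv(f);P=world(f)
l=big((S<60)&(V>140)&(P[...,2]>.0)&(P[...,2]<.2)&(abs(P[...,0]-s['ee_pos'][0])<.065));q=P[l]
A=np.c_[q[:,:2],np.ones(len(q))];c=np.linalg.lstsq(A,q[:,2],rcond=None)[0]
print('slope',c[:2].round(4),rect(q)); y1,y0=q[:,1].max(),q[:,1].min();print('z at ymax',y1.round(3),(c[0]*s['ee_pos'][0]+c[1]*y1+c[2]).round(4),'lid rear z',(c[0]*s['ee_pos'][0]+c[1]*(y1-.237)+c[2]).round(4))
E
python3 lid.py
```

```text
16.95 [ 0.4675 -0.0922  0.0219] [ 0.1 -0.3 -2.1] 0.129
slope [-0.0008  0.0094] (array([467.4, -48.5]), array([134.9, 119.8]), 89.05)
z at ymax 0.02 0.0553 lid rear z 0.0531
```

The lid is raised level, underside 49 mm at the lip and top 53–55 mm under the ledges. I slide it out.

apply_moves:
  steps:
    - [[0.0004, 0.02, 0], [0, 0, 0]]
    - [[0.0006, 0.035, 0], [0, 0, 0]]
    - [[0.0006, 0.035, 0], [0, 0, 0]]
    - [[0.0006, 0.035, 0], [0, 0, 0]]
    - [[0.0006, 0.035, 0], [0, 0, 0]]
    - [[0.0006, 0.035, 0], [0, 0, 0]]
    - [[0.0006, 0.035, 0], [0, 0, 0]]
    - [[0.0006, 0.035, 0], [0, 0, 0]]
    - [[0.0006, 0.035, 0], [0, 0, 0]]
    - [[0.0006, 0.035, 0], [0, 0, 0]]
    - [[0.0006, 0.035, 0], [0, 0, 0]]
    - [[0.0006, 0.035, 0], [0, 0, 0]]
    - [[0.0006, 0.035, 0], [0, 0, 0]]
    - [[0.0006, 0.035, 0], [0, 0, 0]]
    - [[0.0006, 0.035, 0], [0, 0, 0]]
    - [[0.0006, 0.035, 0], [0, 0, 0]]
    - [[0.0006, 0.035, 0], [0, 0, 0]]
    - [[0.0006, 0.035, 0], [0, 0, 0]]
    - [[0, 0, 0], [0, 0, 0]]

```text
time: 18.9
ee_pos: [0.4697, 0.0316, 0.0221]
tool_rot: [-3.142, -0.0, 1.554]
contact_force: [1.0, -0.7, -1.6]
grip_width: 0.128
gripper_force: 59.1
```

```bash
python3 lid.py
```

```text
18.9 [0.4697 0.0316 0.0221] [ 1.  -0.7 -1.6] 0.128
slope [-0.0004  0.009 ] (array([469.6,  75.3]), array([135., 120.]), 89.15)
z at ymax 0.143 0.0554 lid rear z 0.0532
```

apply_moves:
  steps:
    - [[0, 0, 0.05], [0, 0, 0]]
    - [[0, 0, 0.05], [0, 0, 0]]
    - [[0, 0, 0.05], [0, 0, 0]]
    - [[-0.006, 0.08, 0], [0, 0, 0]]
    - [[-0.006, 0.08, 0], [0, 0, 0]]
    - [[-0.006, 0.08, 0], [0, 0, 0]]
    - [[-0.006, 0.08, 0], [0, 0, 0]]
    - [[-0.006, 0.08, 0], [0, 0, 0]]
    - [[-0.006, 0.08, 0], [0, 0, 0]]
    - [[-0.006, 0.08, 0], [0, 0, 0]]
    - [[-0.006, 0.08, 0], [0, 0, 0]]
    - [[-0.006, 0.08, 0], [0, 0, 0]]
    - [[-0.006, 0.08, 0], [0, 0, 0]]
    - [[0, 0, -0.1], [0, 0, 0]]
    - [[0, 0, -0.1], [0, 0, 0]]
    - [[0, 0, -0.1], [0, 0, 0]]
    - [[0, 0, -0.04], [0, 0, 0]]
    - [[0, 0, -0.02], [0, 0, 0]]
    - [[0, 0, 0], [0, 0, 0]]
    - [[0, 0, 0], [0, 0, 0]]

```text
time: 20.95
ee_pos: [0.4585, 0.1909, -0.0186]
tool_rot: [3.14, -0.001, 1.553]
contact_force: [0.7, 0.3, -2.3]
grip_width: 0.13
gripper_force: 59.1
```

```bash
python3 lid.py
```

```text
20.95 [ 0.4585  0.1909 -0.0186] [ 0.7  0.3 -2.3] 0.13
slope [0.0015 0.0104] (array([456.2, 234.5]), array([134.9, 124.6]), 89.03)
z at ymax 0.303 0.0149 lid rear z 0.0124
```

apply_moves:
  steps:
    - [[0, 0, -0.015], [0, 0, 0]]
    - [[0, 0, -0.012], [0, 0, 0]]
    - [[0, 0, -0.006], [0, 0, 0]]
    - [[0, 0, 0], [0, 0, 0]]
    - [[0, 0, 0], [0, 0, 0]]

```text
time: 21.5
ee_pos: [0.4578, 0.1907, -0.0263]
tool_rot: [3.141, -0.0, 1.553]
contact_force: [-0.7, -0.1, 1.7]
grip_width: 0.13
gripper_force: 59.5
```

```bash
python3 lid.py
```

```text
21.5 [ 0.4578  0.1907 -0.0263] [-0.7 -0.1  1.7] 0.13
slope [0.     0.0096] (array([456.8, 233.1]), array([137.4, 121.4]), 88.94)
z at ymax 0.303 0.0071 lid rear z 0.0048
```

apply_moves:
  steps:
    - [[0, 0, 0], [0, 0, 0]]
    - [[0, 0, 0], [0, 0, 0]]
    - [[0, 0, 0], [0, 0, 0]]
    - [[0, 0, 0], [0, 0, 0]]
    - [[0, 0, 0], [0, 0, 0]]
    - [[0, 0, 0.1], [0, 0, 0]]
    - [[0, 0, 0.15], [0, 0, 0]]
    - [[0, 0, 0.15], [0, 0, 0]]
    - [[0, 0, 0.15], [0, 0, 0]]
    - [[0.113, -0.117, 0.05], [0, 0, 0.0023]]
    - [[0.113, -0.117, 0], [0, 0, 0.0023]]
    - [[0.113, -0.117, 0], [0, 0, 0.0023]]
    - [[0.113, -0.117, 0], [0, 0, 0.0023]]
    - [[0.113, -0.117, 0], [0, 0, 0.0023]]
    - [[0.113, -0.117, 0], [0, 0, 0.0023]]
    - [[0.113, -0.117, 0], [0, 0, 0.0023]]
    - [[0.113, -0.117, 0], [0, 0, 0.0023]]
    - [[0.113, -0.117, 0], [0, 0, 0.0023]]
    - [[0.113, -0.117, 0], [0, 0, 0.0023]]
    - [[0, 0, 0], [0, 0, 0]]
  claw: -0.2

```text
time: 23.55
ee_pos: [0.685, -0.0467, 0.0917]
tool_rot: [-3.14, 0.001, 1.622]
contact_force: [0.1, -0.3, -0.5]
grip_width: 0.6
gripper_force: 0.0
```

```bash
python3 - <<'E'
from h import *
s=state();print(s['time'],s['ee_pos'].round(4),s['tool_rot'].round(3))
f=grab('wrist');H,S,V=hsv(f);P=world(f)
g=big((H>45)&(H<85)&(S>100));print('green w',rect(rays(f,px(g),.008)))
y=big((H>15)&(H<38)&(S>110)&(P[...,2]>.035)&(P[...,2]<.05));print('stem',rect(P[y]),y.sum())
f=grab('top','top2.png');H,S,V=hsv(f);P=world(f);X,Y,Z=P[...,0],P[...,1],P[...,2]
l=big((S<60)&(V>120)&(Z>.001)&(Z<.012)&(X<.56)&(X>.38)&(Y>.04)&(Y<.34));print('lid',rect(rays(f,px(l),.006)))
# carrier rim
m=big((Z>.036)&(X>.37)&(X<.57)&(Y<.06)&(Y>-.26));print('carrier',rect(P[m]))
m=big((Z>.001)&(Z<.012)&(X>.40)&(X<.53)&(Y<.03)&(Y>-.23));print('floor',rect(P[m]),np.median(Z[m]))
f=grab('scene','scene2.png')
E
```

```text
23.55 [ 0.685  -0.0467  0.0917] [-3.140e+00  1.000e-03  1.622e+00]
green w (array([678.8,  19.6]), array([ 89. , 155.2]), 3.0)
stem (array([682. , -43.6]), array([11.3, 21.3]), 3.04) 401
lid (array([458.2, 181.9]), array([237.7, 124.8]), 87.91)
carrier (array([469.1, -93. ]), array([272.4, 201. ]), 89.28)
floor (array([ 468., -158.]), array([123. , 102.4]), 88.86) 0.004767782912098006
```

View pics/scene2.png

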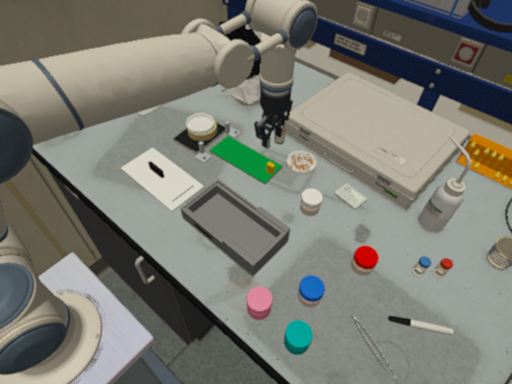

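The lid lies flat, clear of the open carrier, at (162,178). The plate with its stem at (271,167) lies clear and the pile is intact. Regrip the stem.

apply_moves:
  steps:
    - [[-0.0075, 0.0075, -0.12], [0, 0, 0]]
    - [[-0.0075, 0.0075, -0.12], [0, 0, 0]]
    - [[0, 0, -0.12], [0, 0, 0]]
    - [[0, 0, -0.1], [0, 0, 0]]
    - [[0, 0, -0.06], [0, 0, 0]]
    - [[0, 0, -0.03], [0, 0, 0]]
    - [[0, 0, -0.015], [0, 0, 0]]
    - [[0, 0, 0], [0, 0, 0]]
    - [[0, 0, 0], [0, 0, 0]]

```text
time: 24.6
ee_pos: [0.6814, -0.0403, -0.0181]
tool_rot: [3.14, 0.0, 1.626]
contact_force: [-0.7, 0.1, 0.4]
grip_width: 0.6
gripper_force: 0.0
```

apply_moves:
  steps:
    - [[0, 0, 0], [0, 0, 0]]
    - [[0, 0, 0], [0, 0, 0]]
    - [[0, 0, 0], [0, 0, 0]]
    - [[0, 0, 0], [0, 0, 0]]
    - [[0, 0, 0], [0, 0, 0]]
    - [[0, 0, 0], [0, 0, 0]]
    - [[0, 0, 0], [0, 0, 0]]
    - [[0, 0, 0], [0, 0, 0]]
    - [[0, 0, 0], [0, 0, 0]]
    - [[0, 0, 0], [0, 0, 0]]
  claw: 1

```text
time: 25.6
ee_pos: [0.6812, -0.0404, -0.0188]
tool_rot: [3.14, 0.0, 1.626]
contact_force: [-0.4, -0.1, 5.9]
grip_width: 0.127
gripper_force: 59.6
```

apply_moves:
  steps:
    - [[0, 0, 0.025], [0, 0, 0]]
    - [[0, 0, 0.025], [0, 0, 0]]
    - [[0, 0, 0.05], [0, 0, 0]]
    - [[0, 0, 0.05], [0, 0, 0]]
    - [[0, 0, 0.05], [0, 0, 0]]
    - [[0, 0, 0], [0, 0, 0]]
    - [[0, 0, 0], [0, 0, 0]]

```text
time: 26.3
ee_pos: [0.6811, -0.0403, 0.0212]
tool_rot: [3.14, 0.0, 1.626]
contact_force: [1.4, -0.3, -1.5]
grip_width: 0.124
gripper_force: 58.9
```

```bash
cat > pl.py <<'E'
from h import *
s=state();print(round(s['time'],2),s['ee_pos'].round(4),s['tool_rot'].round(3),s['contact_force'].round(1),round(s['grip_width'],3))
f=grab('wrist','pl.png');H,S,V=hsv(f);P=world(f)
g=big((H>45)&(H<85)&(S>100));q=P[g]
c=np.linalg.lstsq(np.c_[q[:,:2]-s['ee_pos'][:2],np.ones(len(q))],q[:,2],rcond=None)[0]
print('plate',rect(q),'slope',c[:2].round(4),'z at stem',c[2].round(4))
y=big((H>15)&(H<38)&(S>110));print('stem',rect(P[y]))
E
python3 pl.py
```

```text
26.3 [ 0.6811 -0.0403  0.0212] [3.14  0.    1.626] [ 1.4 -0.3 -1.5] 0.124
plate (array([678.1,   9. ]), array([ 90. , 136.7]), 2.92) slope [-0.0004  0.0037] z at stem 0.0483
stem (array([678.1, -40.7]), array([ 15.7, 161.9]), 3.97)
```

apply_moves:
  steps:
    - [[0, 0, 0.1], [0, 0, 0]]
    - [[0, 0, 0.1], [0, 0, 0]]
    - [[0, 0, 0.1], [0, 0, 0]]
    - [[-0.09, -0.063, 0], [0, 0, -0.0018]]
    - [[-0.09, -0.063, 0], [0, 0, -0.0018]]
    - [[-0.09, -0.063, 0], [0, 0, -0.0018]]
    - [[-0.09, -0.063, 0], [0, 0, -0.0018]]
    - [[-0.09, -0.063, 0], [0, 0, -0.0018]]
    - [[-0.09, -0.063, 0], [0, 0, -0.0018]]
    - [[-0.09, -0.063, 0], [0, 0, -0.0018]]
    - [[-0.09, -0.063, 0], [0, 0, -0.0018]]
    - [[-0.09, -0.063, 0], [0, 0, -0.0018]]
    - [[-0.09, -0.063, 0], [0, 0, -0.0018]]
    - [[-0.09, -0.063, 0], [0, 0, -0.0018]]
    - [[-0.09, -0.063, 0], [0, 0, -0.0018]]
    - [[0, 0, 0], [0, 0, 0]]
    - [[0, 0, 0], [0, 0, 0]]

```text
time: 28.05
ee_pos: [0.4646, -0.1915, 0.0802]
tool_rot: [3.142, -0.0, 1.557]
contact_force: [0.5, -0.9, 0.3]
grip_width: 0.128
gripper_force: 58.9
```

```bash
python3 pl.py; python3 - <<'E'
from h import *
f=dict(grab('top'));P=world(f);X,Y,Z=P[...,0],P[...,1],P[...,2]
np.savez('/tmp/t3.npz',**f)
f=grab('wrist');P=world(f);H,S,V=hsv(f)
Z=P[...,2];m=(Z>.035)&(Z<.064)&(abs(P[...,0]-.466)<.09)&(S<60)&(P[...,1]<.05)
q=P[m];print(len(q),rect(q))
for y in np.arange(-.18,.06,.02):
    k=q[abs(q[:,1]-y)<.006]
    if len(k)>10:
        a=k[k[:,0]<.466,0];b=k[k[:,0]>.466,0]
        print(round(y,2),[np.round([v.min(),v.max()],4) for v in(a,b) if len(v)])
E
```

```text
28.05 [ 0.4646 -0.1915  0.0802] [ 3.142 -0.     1.557] [ 0.5 -0.9  0.3] 0.128
plate (array([ 469.4, -172.9]), array([221.5, 148.4]), 86.21) slope [-0.0023  0.0087] z at stem 0.1069
stem (array([ 459.3, -216.1]), array([ 21.4, 210.3]), 0.98)
6625 (array([ 463.4, -196.5]), array([275.6, 138.9]), 88.96)
-0.18 [array([0.3946, 0.4066]), array([0.5226, 0.5331])]
-0.16 [array([0.395 , 0.4071]), array([0.5232, 0.5328])]
-0.14 [array([0.3954, 0.4072]), array([0.5234, 0.5338])]
-0.12 [array([0.396 , 0.4022]), array([0.5278, 0.5338])]
-0.1 [array([0.3963, 0.4026]), array([0.528 , 0.5341])]
-0.08 [array([0.396 , 0.4031]), array([0.5287, 0.5345])]
-0.06 [array([0.3971, 0.4034]), array([0.5289, 0.5347])]
```

View pics/pl.png

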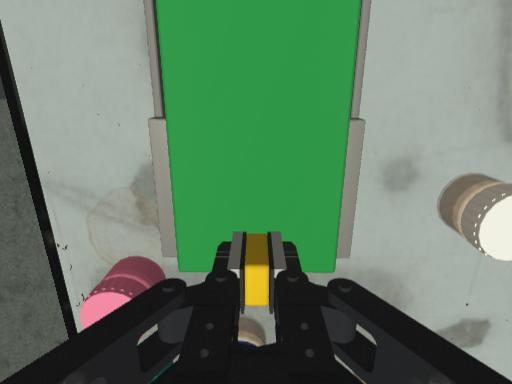

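The plate is level over the carrier, symmetric between the guides at columns ~160 and ~358. I lower it in.

apply_moves:
  steps:
    - [[-0.005, 0, -0.06], [0, 0, 0]]
    - [[0, 0, -0.08], [0, 0, 0]]
    - [[0, 0, -0.06], [0, 0, 0]]
    - [[0, 0, -0.05], [0, 0, 0]]
    - [[0, 0, -0.05], [0, 0, 0]]
    - [[0, 0, -0.04], [0, 0, 0]]
    - [[0, 0, -0.04], [0, 0, 0]]
    - [[0, 0, -0.03], [0, 0, 0]]
    - [[0, 0, 0], [0, 0, 0]]
    - [[0, 0, 0], [0, 0, 0]]

```text
time: 29.2
ee_pos: [0.4638, -0.1915, -0.0014]
tool_rot: [3.141, 0.0, 1.558]
contact_force: [-0.3, -0.2, 0.0]
grip_width: 0.129
gripper_force: 58.8
```

```bash
python3 pl.py
```

```text
29.2 [ 0.4638 -0.1915 -0.0014] [3.141 0.    1.558] [-0.3 -0.2  0. ] 0.129
plate (array([ 463.6, -146.4]), array([145. ,  97.4]), 88.97) slope [-0.0014  0.0036] z at stem 0.0258
stem (array([ 462.6, -165.1]), array([ 12. , 108.4]), 0.23)
```

Still 13 mm above its final height and inside the walls. I lower it to the floor and release with a small opening.

apply_moves:
  steps:
    - [[0, 0, -0.025], [0, 0, 0]]
    - [[0, 0, -0.02], [0, 0, 0]]
    - [[0, 0, -0.012], [0, 0, 0]]
    - [[0, 0, -0.006], [0, 0, 0]]
    - [[0, 0, 0], [0, 0, 0]]
    - [[0, 0, 0], [0, 0, 0]]

```text
time: 29.85
ee_pos: [0.4638, -0.1915, -0.0139]
tool_rot: [3.141, 0.0, 1.558]
contact_force: [-1.1, 1.3, 2.9]
grip_width: 0.132
gripper_force: 59.3
```

```bash
python3 pl.py
```

```text
29.85 [ 0.4638 -0.1915 -0.0139] [3.141 0.    1.558] [-1.1  1.3  2.9] 0.132
plate (array([ 464. , -142.1]), array([136.2,  90.3]), 89.26) slope [-0.0003  0.0063] z at stem 0.0133
stem (array([ 464.2, -165. ]), array([108.3,  12. ]), 88.39)
```

apply_moves:
  steps:
    - [[0, 0, 0], [0, 0, 0]]
    - [[0, 0, 0], [0, 0, 0]]
    - [[0, 0, 0], [0, 0, 0]]
    - [[0, 0, 0], [0, 0, 0]]
    - [[0, 0, 0.05], [0, 0, 0]]
    - [[0, 0, 0.1], [0, 0, 0]]
    - [[0, 0, 0.15], [0, 0, 0]]
    - [[0, 0, 0.2], [0, 0, 0]]
    - [[0, 0, 0.2], [0, 0, 0]]
    - [[0, 0, 0], [0, 0, 0]]
  claw: 0.4

```text
time: 30.9
ee_pos: [0.4666, -0.1929, 0.1341]
tool_rot: [3.13, 0.005, 1.558]
contact_force: [-0.0, 0.2, 0.2]
grip_width: 0.297
gripper_force: 0.0
```

apply_moves:
  steps:
    - [[0, -0.1, 0], [0, 0, 0]]
    - [[0, -0.1, 0], [0, 0, 0]]
    - [[0, -0.1, 0], [0, 0, 0]]
    - [[0, -0.1, 0], [0, 0, 0]]
    - [[0, -0.05, 0], [0, 0, 0]]
    - [[0, 0, 0], [0, 0, 0]]
    - [[0, 0, 0], [0, 0, 0]]
  claw: -1

```text
time: 31.6
ee_pos: [0.4637, -0.281, 0.1258]
tool_rot: [-3.141, -0.001, 1.558]
contact_force: [-0.1, -0.4, -0.9]
grip_width: 0.998
gripper_force: 0.0
```

```bash
cat > jars.py <<'E'
from h import *
s=state();print(round(s['time'],2),s['ee_pos'].round(4),s['tool_rot'].round(3),round(s['grip_width'],3))
for n in('top','scene','wrist'):
    f=grab(n,'j_%s.png'%n);H,S,V=hsv(f);P=world(f);X,Y,Z=P[...,0],P[...,1],P[...,2]
    ws=(X>.3)&(X<.72)&(Y<.06)&(Y>-.5)&(Z>.047)&(Z<.075)
    for k,m in {'red':((H<6)|(H>174))&(S>170),'blue':(H>105)&(H<128)&(S>120),'white':(S<70)&(V>135)&(abs(X-.466)>.09)&(Y>-.3)}.items():
        m=m&ws
        if m.sum()<60: continue
        m=big(m); c,r=cv2.minEnclosingCircle((P[m][:,:2]*1000).astype(np.float32)); print(n,k,m.sum(),np.round(c,1),round(r,1),np.median(Z[m]).round(4),rect(P[m&(Z>.052)])[0])
f=grab('top');H,S,V=hsv(f);P=world(f)
g=big((H>45)&(H<85)&(S>90)&(P[...,0]<.6)&(P[...,2]<.03)&(P[...,1]<.05));print('plate',rect(rays(f,px(g),.013)))
y=((H>15)&(H<38)&(S>110)&(abs(P[...,0]-.466)<.05)&(P[...,1]<-.1)&(P[...,1]>-.25)&(P[...,2]>.03)&(P[...,2]<.06))
if y.sum()>3: print('stem',P[y].mean(0))
E
python3 jars.py
```

```text
31.6 [ 0.4637 -0.281   0.1258] [-3.141e+00 -1.000e-03  1.558e+00] 0.998
top blue 160 [ 444.4 -361.1] 26.2 0.0553 [ 443.5 -364.5]
top white 206 [ 654.  -211.1] 27.3 0.0551 [ 654.5 -210.5]
scene red 405 [ 592.1 -410. ] 27.5 0.0566 [ 592.5 -410. ]
scene blue 122 [ 444.8 -359.2] 28.4 0.0556 [ 443.6 -359.1]
wrist blue 2587 [ 443.9 -356.4] 28.4 0.056 [ 444.1 -356.3]
wrist white 2946 [ 652.8 -209.2] 28.5 0.0559 [ 644.6 -211.1]
plate (array([ 465.4, -102.8]), array([215.8,  87.2]), 88.91)
stem [ 0.46278579 -0.1955634   0.04482155]
```

Jar positions agree between views and the plate is centred in the carrier. Grasp the blue jar.

apply_moves:
  steps:
    - [[-0.033, -0.13, 0], [0, 0, 0]]
    - [[-0.033, -0.13, 0], [0, 0, 0]]
    - [[-0.033, -0.13, 0], [0, 0, 0]]
    - [[0, 0, 0], [0, 0, 0]]
    - [[0, 0, -0.15], [0, 0, 0]]
    - [[0, 0, -0.15], [0, 0, 0]]
    - [[0, 0, -0.12], [0, 0, 0]]
    - [[0, 0, -0.1], [0, 0, 0]]
    - [[0, 0, -0.08], [0, 0, 0]]
    - [[0, 0, -0.05], [0, 0, 0]]
    - [[0, 0, 0], [0, 0, 0]]
    - [[0, 0, 0], [0, 0, 0]]

```text
time: 33.0
ee_pos: [0.4444, -0.3596, -0.0033]
tool_rot: [3.141, 0.001, 1.558]
contact_force: [-0.3, 0.2, 0.6]
grip_width: 1.001
gripper_force: 0.0
```

```bash
python3 jars.py | grep -E "^[0-9]|blue"
```

```text
33.0 [ 0.4444 -0.3596 -0.0033] [3.141e+00 1.000e-03 1.558e+00] 1.001
scene blue 77 [ 444.4 -369.5] 26.4 0.0558 [ 442.9 -376.9]
wrist blue 10880 [ 444.  -356.7] 28.6 0.056 [ 443.9 -356.1]
```

View pics/j_wrist.png

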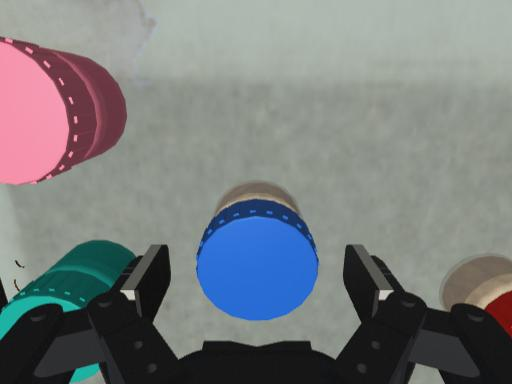

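The blue cap at (257,265) sits between the pads at (150,285) and (365,285), and nothing else is touched. Close, then lift to carry it.

apply_moves:
  steps:
    - [[0, 0.012, 0], [0, 0, 0]]
    - [[0, 0, 0], [0, 0, 0]]

```text
time: 33.4
ee_pos: [0.4441, -0.357, -0.0037]
tool_rot: [3.141, 0.0, 1.558]
contact_force: [0.1, 0.1, -0.3]
grip_width: 0.998
gripper_force: 0.0
```

apply_moves:
  steps:
    - [[0, 0, 0], [0, 0, 0]]
    - [[0, 0, 0], [0, 0, 0]]
    - [[0, 0, 0], [0, 0, 0]]
    - [[0, 0, 0], [0, 0, 0]]
    - [[0, 0, 0], [0, 0, 0]]
    - [[0, 0, 0], [0, 0, 0]]
    - [[0, 0, 0], [0, 0, 0]]
    - [[0, 0, 0], [0, 0, 0]]
  claw: 1

```text
time: 34.2
ee_pos: [0.4442, -0.3574, -0.0036]
tool_rot: [3.141, 0.001, 1.558]
contact_force: [0.1, 0.3, 5.5]
grip_width: 0.638
gripper_force: 64.0
```

apply_moves:
  steps:
    - [[0, 0, 0.05], [0, 0, 0]]
    - [[0, 0, 0.1], [0, 0, 0]]
    - [[0, 0, 0.12], [0, 0, 0]]
    - [[0, 0, 0.12], [0, 0, 0]]
    - [[0, 0, 0.06], [0, 0, 0]]
    - [[0, 0, 0], [0, 0, 0]]
    - [[0, 0, 0], [0, 0, 0]]

```text
time: 34.9
ee_pos: [0.4435, -0.3567, 0.0847]
tool_rot: [-3.14, -0.001, 1.558]
contact_force: [0.7, -0.2, -1.6]
grip_width: 0.639
gripper_force: 63.7
```

apply_moves:
  steps:
    - [[0.0103, 0.105, 0], [0, 0, 0]]
    - [[0.0103, 0.105, 0], [0, 0, 0]]
    - [[0.0103, 0.105, 0], [0, 0, 0]]
    - [[0.0103, 0.105, 0], [0, 0, 0]]
    - [[0.0103, 0.105, 0], [0, 0, 0]]
    - [[0.0103, 0.105, 0], [0, 0, 0]]
    - [[0.0103, 0.105, 0], [0, 0, 0]]
    - [[0.0103, 0.105, 0], [0, 0, 0]]
    - [[0.0103, 0.105, 0], [0, 0, 0]]
    - [[0.0103, 0.105, 0], [0, 0, 0]]
    - [[0, 0, 0], [0, 0, 0]]
    - [[0, 0, 0], [0, 0, 0]]
    - [[0, 0, -0.1], [0, 0, 0]]
    - [[0, 0, -0.1], [0, 0, 0]]
    - [[0, 0, -0.06], [0, 0, 0]]
    - [[0, 0, -0.05], [0, 0, 0]]
    - [[0, 0, -0.03], [0, 0, 0]]
    - [[0, 0, 0], [0, 0, 0]]
    - [[0, 0, 0], [0, 0, 0]]

```text
time: 36.8
ee_pos: [0.4649, -0.1473, 0.0185]
tool_rot: [3.141, 0.0, 1.558]
contact_force: [0.6, -0.5, -1.2]
grip_width: 0.635
gripper_force: 63.7
```

```bash
python3 jars.py
```

```text
36.8 [ 0.4649 -0.1473  0.0185] [3.141 0.    1.558] 0.635
top red 40 [ 593.5 -411. ] 24.2 0.0559 [ 597.7 -418.7]
top white 212 [ 654.1 -211.9] 27.8 0.0548 [ 653.6 -211.5]
scene red 404 [ 592.4 -409.4] 28.0 0.0565 [ 593.5 -410. ]
scene white 284 [ 653.8 -211.6] 28.4 0.0564 [ 653.1 -210.5]
wrist blue 1364 [ 464.4 -138.9] 27.4 0.0693 [ 464.4 -129.6]
plate (array([466.8, -43.8]), array([98.3, 86.3]), 89.19)
stem [ 0.46206289 -0.20002361  0.04425321]
```

apply_moves:
  steps:
    - [[0, 0, -0.02], [0, 0, 0]]
    - [[0, 0, -0.015], [0, 0, 0]]
    - [[0, 0, -0.006], [0, 0, 0]]
    - [[0, 0, 0], [0, 0, 0]]
    - [[0, 0, 0], [0, 0, 0]]

```text
time: 37.5
ee_pos: [0.4645, -0.1471, 0.0095]
tool_rot: [-3.142, -0.0, 1.558]
contact_force: [-0.4, 0.5, -1.8]
grip_width: 0.639
gripper_force: 63.7
```

apply_moves:
  steps:
    - [[0, 0, 0], [0, 0, 0]]
    - [[0, 0, 0], [0, 0, 0]]
    - [[0, 0, 0], [0, 0, 0]]
    - [[0, 0, 0], [0, 0, 0]]
    - [[0, 0, 0.03], [0, 0, 0]]
    - [[0, 0, 0.08], [0, 0, 0]]
    - [[0, 0, 0.15], [0, 0, 0]]
    - [[0, 0, 0.15], [0, 0, 0]]
    - [[0, 0, 0.15], [0, 0, 0]]
    - [[0, 0, 0], [0, 0, 0]]
  claw: -0.56

```text
time: 38.5
ee_pos: [0.4668, -0.148, 0.1276]
tool_rot: [3.133, 0.003, 1.558]
contact_force: [-0.0, 0.6, 1.4]
grip_width: 0.781
gripper_force: 0.0
```

apply_moves:
  steps:
    - [[0.064, -0.1315, 0], [0, 0, 0]]
    - [[0.064, -0.1315, 0], [0, 0, 0]]
    - [[0.064, -0.1315, 0], [0, 0, 0]]
    - [[0.064, -0.1315, 0], [0, 0, 0]]
    - [[0.064, -0.1315, 0], [0, 0, 0]]
    - [[0.064, -0.1315, 0], [0, 0, 0]]
    - [[0.064, -0.1315, 0], [0, 0, 0]]
    - [[0.064, -0.1315, 0], [0, 0, 0]]
    - [[0.064, -0.1315, 0], [0, 0, 0]]
    - [[0.064, -0.1315, 0], [0, 0, 0]]
    - [[0, 0, -0.1], [0, 0, 0]]
    - [[0, 0, -0.05], [0, 0, 0]]
    - [[0, 0, 0], [0, 0, 0]]
    - [[0, 0, 0], [0, 0, 0]]
  claw: -1

```text
time: 39.9
ee_pos: [0.5923, -0.4093, 0.0916]
tool_rot: [-3.141, -0.001, 1.558]
contact_force: [0.2, 0.3, 0.2]
grip_width: 0.997
gripper_force: 0.0
```

```bash
python3 jars.py
```

```text
39.9 [ 0.5923 -0.4093  0.0916] [-3.141e+00 -1.000e-03  1.558e+00] 0.997
top blue 250 [ 463.6 -148.5] 27.5 0.0682 [ 463.8 -148.3]
top white 208 [ 653.6 -211.1] 27.5 0.055 [ 654.4 -211.4]
scene red 344 [ 592.2 -410.2] 27.8 0.0565 [ 589.4 -410.6]
scene blue 82 [ 454.1 -158.1] 23.1 0.0653 [ 449.1 -162.6]
scene white 282 [ 652.7 -211.3] 28.3 0.0566 [ 652.1 -210.5]
wrist red 4048 [ 593.4 -407.9] 28.3 0.056 [ 593.4 -407.4]
plate (array([ 465.5, -102.7]), array([216.2,  87.6]), 88.99)
stem [ 0.46295972 -0.19564282  0.04430457]
```

Blue stands at z top 69 mm on the plate. Now I go down on red.

apply_moves:
  steps:
    - [[0.004, 0.004, -0.12], [0, 0, 0]]
    - [[0, 0, -0.12], [0, 0, 0]]
    - [[0, 0, -0.1], [0, 0, 0]]
    - [[0, 0, -0.08], [0, 0, 0]]
    - [[0, 0, -0.05], [0, 0, 0]]
    - [[0, 0, 0], [0, 0, 0]]
    - [[0, 0, 0], [0, 0, 0]]

```text
time: 40.8
ee_pos: [0.5937, -0.4095, -0.0013]
tool_rot: [3.141, 0.001, 1.558]
contact_force: [-0.3, 0.7, 0.1]
grip_width: 0.999
gripper_force: 0.0
```

apply_moves:
  steps:
    - [[0, 0, 0], [0, 0, 0]]
    - [[0, 0, 0], [0, 0, 0]]
    - [[0, 0, 0], [0, 0, 0]]
    - [[0, 0, 0], [0, 0, 0]]
    - [[0, 0, 0], [0, 0, 0]]
    - [[0, 0, 0], [0, 0, 0]]
    - [[0, 0, 0], [0, 0, 0]]
    - [[0, 0, 0], [0, 0, 0]]
  claw: 1

```text
time: 41.6
ee_pos: [0.5942, -0.4099, -0.0004]
tool_rot: [3.139, 0.002, 1.558]
contact_force: [0.6, -0.2, 6.0]
grip_width: 0.63
gripper_force: 64.2
```

apply_moves:
  steps:
    - [[0, 0, 0.05], [0, 0, 0]]
    - [[0, 0, 0.1], [0, 0, 0]]
    - [[0, 0, 0.12], [0, 0, 0]]
    - [[0, 0, 0.12], [0, 0, 0]]
    - [[0, 0, 0.12], [0, 0, 0]]
    - [[0, 0, 0], [0, 0, 0]]
    - [[0, 0, 0], [0, 0, 0]]

```text
time: 42.3
ee_pos: [0.5933, -0.4093, 0.0995]
tool_rot: [3.141, 0.0, 1.558]
contact_force: [0.4, -0.5, -1.9]
grip_width: 0.634
gripper_force: 63.5
```

apply_moves:
  steps:
    - [[-0.0533, 0.1347, 0], [0, 0, 0]]
    - [[-0.0533, 0.1347, 0], [0, 0, 0]]
    - [[-0.0533, 0.1347, 0], [0, 0, 0]]
    - [[-0.0533, 0.1347, 0], [0, 0, 0]]
    - [[-0.0533, 0.1347, 0], [0, 0, 0]]
    - [[-0.0533, 0.1347, 0], [0, 0, 0]]
    - [[-0.0533, 0.1347, 0], [0, 0, 0]]
    - [[-0.0533, 0.1347, 0], [0, 0, 0]]
    - [[-0.0533, 0.1347, 0], [0, 0, 0]]
    - [[-0.0533, 0.1347, 0], [0, 0, 0]]
    - [[-0.0533, 0.1347, 0], [0, 0, 0]]
    - [[-0.0533, 0.1347, 0], [0, 0, 0]]
    - [[0, 0, 0], [0, 0, 0]]
    - [[0, 0, 0], [0, 0, 0]]

```text
time: 43.7
ee_pos: [0.4646, -0.0856, 0.0979]
tool_rot: [-3.139, -0.0, 1.559]
contact_force: [-0.7, -0.3, -1.9]
grip_width: 0.637
gripper_force: 63.7
```

```bash
python3 jars.py
```

```text
43.7 [ 0.4646 -0.0856  0.0979] [-3.139 -0.     1.559] 0.637
top blue 168 [ 464.3 -148.5] 27.2 0.0681 [ 466.  -141.3]
top white 212 [ 654.3 -210.4] 27.5 0.0557 [ 654.5 -210.3]
scene blue 83 [ 455.4 -156.8] 23.4 0.065 [ 450.3 -161.1]
scene white 286 [ 653.9 -211.6] 28.5 0.0564 [ 653.1 -210.9]
wrist white 1523 [ 653.5 -208.1] 27.7 0.056 [ 660.6 -200.4]
plate (array([454.9, -99.6]), array([118.8,  85.6]), 76.26)
stem [ 0.46233859 -0.20014378  0.04582263]
```

Lower to about rep z=0.013.

apply_moves:
  steps:
    - [[0.003, 0, -0.1], [0, 0, 0]]
    - [[0, 0, -0.1], [0, 0, 0]]
    - [[0, 0, -0.08], [0, 0, 0]]
    - [[0, 0, -0.06], [0, 0, 0]]
    - [[0, 0, -0.04], [0, 0, 0]]
    - [[0, 0, -0.02], [0, 0, 0]]
    - [[0, 0, -0.014], [0, 0, 0]]
    - [[0, 0, 0], [0, 0, 0]]
    - [[0, 0, 0], [0, 0, 0]]

```text
time: 44.8
ee_pos: [0.4664, -0.0861, 0.0176]
tool_rot: [3.14, 0.0, 1.558]
contact_force: [0.1, 0.1, -0.8]
grip_width: 0.636
gripper_force: 63.7
```

apply_moves:
  steps:
    - [[0, 0, -0.012], [0, 0, 0]]
    - [[0, 0, -0.01], [0, 0, 0]]
    - [[0, 0, -0.004], [0, 0, 0]]
    - [[0, 0, 0], [0, 0, 0]]
    - [[0, 0, 0], [0, 0, 0]]

```text
time: 45.3
ee_pos: [0.4663, -0.086, 0.0125]
tool_rot: [3.141, 0.0, 1.558]
contact_force: [-2.4, 1.2, 5.4]
grip_width: 0.633
gripper_force: 64.2
```

apply_moves:
  steps:
    - [[0, 0, 0], [0, 0, 0]]
    - [[0, 0, 0], [0, 0, 0]]
    - [[0, 0, 0], [0, 0, 0]]
    - [[0, 0, 0], [0, 0, 0]]
    - [[0, 0, 0.03], [0, 0, 0]]
    - [[0, 0, 0.08], [0, 0, 0]]
    - [[0, 0, 0.15], [0, 0, 0]]
    - [[0, 0, 0.15], [0, 0, 0]]
    - [[0, 0, 0.12], [0, 0, 0]]
    - [[0, 0, 0], [0, 0, 0]]
  claw: -0.56

```text
time: 46.3
ee_pos: [0.4681, -0.0865, 0.1225]
tool_rot: [3.134, 0.002, 1.558]
contact_force: [0.8, 0.4, -0.0]
grip_width: 0.777
gripper_force: 0.0
```

apply_moves:
  steps:
    - [[0.094, -0.062, 0], [0, 0, 0]]
    - [[0.094, -0.062, 0], [0, 0, 0]]
    - [[0.094, -0.062, 0], [0, 0, 0]]
    - [[0.094, -0.062, 0], [0, 0, 0]]
    - [[0.094, -0.062, 0], [0, 0, 0]]
    - [[0.094, -0.062, 0], [0, 0, 0]]
    - [[0.094, -0.062, 0], [0, 0, 0]]
    - [[0.094, -0.062, 0], [0, 0, 0]]
    - [[0.094, -0.062, 0], [0, 0, 0]]
    - [[0.094, -0.062, 0], [0, 0, 0]]
    - [[0, 0, -0.1], [0, 0, 0]]
    - [[0, 0, 0], [0, 0, 0]]
    - [[0, 0, 0], [0, 0, 0]]
  claw: -1

```text
time: 47.6
ee_pos: [0.6531, -0.2096, 0.0962]
tool_rot: [-3.139, -0.001, 1.558]
contact_force: [0.1, -0.3, 0.1]
grip_width: 0.999
gripper_force: 0.0
```

```bash
python3 jars.py
```

```text
47.6 [ 0.6531 -0.2096  0.0962] [-3.139e+00 -1.000e-03  1.558e+00] 0.999
top white 92 [ 661.9 -203.2] 21.5 0.0551 [ 665.6 -204.2]
scene red 339 [466.4 -87.2] 28.7 0.069 [466.  -88.7]
scene blue 93 [ 463.9 -145.6] 31.7 0.0655 [ 453.  -145.6]
scene white 282 [ 653.4 -211.6] 28.3 0.0566 [ 652.  -210.8]
wrist red 675 [484.8 -90.9] 19.4 0.0543 [490.  -91.9]
wrist blue 1939 [ 474.6 -148.1] 25.9 0.0634 [ 483.9 -149. ]
wrist white 3728 [ 653. -209.] 28.4 0.056 [ 653.  -208.3]
plate (array([466.9, -42.3]), array([94.3, 86.7]), 88.71)
```

apply_moves:
  steps:
    - [[0, 0.002, -0.12], [0, 0, 0]]
    - [[0, 0, -0.12], [0, 0, 0]]
    - [[0, 0, -0.1], [0, 0, 0]]
    - [[0, 0, -0.08], [0, 0, 0]]
    - [[0, 0, -0.05], [0, 0, 0]]
    - [[0, 0, -0.02], [0, 0, 0]]
    - [[0, 0, 0], [0, 0, 0]]
    - [[0, 0, 0], [0, 0, 0]]

```text
time: 48.6
ee_pos: [0.6547, -0.2098, 0.001]
tool_rot: [3.14, 0.001, 1.558]
contact_force: [0.3, -0.0, 0.6]
grip_width: 1.003
gripper_force: 0.0
```

apply_moves:
  steps:
    - [[0, 0, 0], [0, 0, 0]]
    - [[0, 0, 0], [0, 0, 0]]
    - [[0, 0, 0], [0, 0, 0]]
    - [[0, 0, 0], [0, 0, 0]]
    - [[0, 0, 0], [0, 0, 0]]
    - [[0, 0, 0], [0, 0, 0]]
    - [[0, 0, 0], [0, 0, 0]]
    - [[0, 0, 0], [0, 0, 0]]
  claw: 1

```text
time: 49.4
ee_pos: [0.6548, -0.2098, 0.0011]
tool_rot: [3.139, 0.001, 1.558]
contact_force: [-0.5, -0.1, 5.0]
grip_width: 0.633
gripper_force: 64.1
```

apply_moves:
  steps:
    - [[0, 0, 0.05], [0, 0, 0]]
    - [[0, 0, 0.1], [0, 0, 0]]
    - [[0, 0, 0.12], [0, 0, 0]]
    - [[0, 0, 0.12], [0, 0, 0]]
    - [[0, 0, 0.12], [0, 0, 0]]
    - [[0, 0, 0], [0, 0, 0]]
    - [[0, 0, 0], [0, 0, 0]]

```text
time: 50.1
ee_pos: [0.654, -0.2096, 0.1013]
tool_rot: [3.142, 0.0, 1.558]
contact_force: [-0.5, 0.3, -1.4]
grip_width: 0.634
gripper_force: 63.5
```

apply_moves:
  steps:
    - [[-0.078, 0.0772, 0], [0, 0, 0]]
    - [[-0.078, 0.0772, 0], [0, 0, 0]]
    - [[-0.078, 0.0772, 0], [0, 0, 0]]
    - [[-0.078, 0.0772, 0], [0, 0, 0]]
    - [[-0.078, 0.0772, 0], [0, 0, 0]]
    - [[-0.078, 0.0772, 0], [0, 0, 0]]
    - [[-0.078, 0.0772, 0], [0, 0, 0]]
    - [[-0.078, 0.0772, 0], [0, 0, 0]]
    - [[-0.078, 0.0772, 0], [0, 0, 0]]
    - [[-0.078, 0.0772, 0], [0, 0, 0]]
    - [[-0.078, 0.0772, 0], [0, 0, 0]]
    - [[-0.078, 0.0772, 0], [0, 0, 0]]
    - [[0, 0, 0], [0, 0, 0]]
    - [[0, 0, 0], [0, 0, 0]]

```text
time: 51.5
ee_pos: [0.4661, -0.0242, 0.1]
tool_rot: [-3.139, 0.0, 1.559]
contact_force: [-0.1, -0.1, -1.2]
grip_width: 0.628
gripper_force: 63.7
```

apply_moves:
  steps:
    - [[0, 0, -0.1], [0, 0, 0]]
    - [[0, 0, -0.1], [0, 0, 0]]
    - [[0, 0, -0.08], [0, 0, 0]]
    - [[0, 0, -0.06], [0, 0, 0]]
    - [[0, 0, -0.04], [0, 0, 0]]
    - [[0, 0, 0], [0, 0, 0]]
    - [[0, 0, 0], [0, 0, 0]]

```text
time: 52.2
ee_pos: [0.4671, -0.0244, 0.0262]
tool_rot: [3.141, 0.0, 1.558]
contact_force: [0.7, 0.3, -0.8]
grip_width: 0.634
gripper_force: 63.7
```

```bash
python3 jars.py
```

```text
52.2 [ 0.4671 -0.0244  0.0262] [3.141 0.    1.558] 0.634
top blue 246 [ 463.7 -149. ] 27.4 0.0681 [ 463.7 -148.3]
scene red 349 [465.5 -87.4] 28.0 0.0691 [465.6 -87.6]
scene blue 97 [ 464.2 -145.4] 31.7 0.0659 [ 453.8 -145.8]
wrist red 2419 [465.4 -80.5] 27.8 0.0689 [465.2 -70.4]
plate (array([ 444.2, -159.4]), array([102. ,  47.1]), 88.99)
stem [ 0.46303697 -0.19575293  0.04473689]
```

Down the last 11 mm (to rep ≈0.0145), then release.

apply_moves:
  steps:
    - [[0, 0, -0.025], [0, 0, 0]]
    - [[0, 0, -0.02], [0, 0, 0]]
    - [[0, 0, -0.01], [0, 0, 0]]
    - [[0, 0, -0.004], [0, 0, 0]]
    - [[0, 0, 0], [0, 0, 0]]
    - [[0, 0, 0], [0, 0, 0]]

```text
time: 53.0
ee_pos: [0.4669, -0.0243, 0.014]
tool_rot: [3.141, 0.0, 1.558]
contact_force: [-2.3, 0.5, 2.2]
grip_width: 0.632
gripper_force: 63.8
```

apply_moves:
  steps:
    - [[0, 0, 0], [0, 0, 0]]
    - [[0, 0, 0], [0, 0, 0]]
    - [[0, 0, 0], [0, 0, 0]]
    - [[0, 0, 0], [0, 0, 0]]
    - [[0, 0, 0.03], [0, 0, 0]]
    - [[0, 0, 0.08], [0, 0, 0]]
    - [[0, 0, 0.15], [0, 0, 0]]
    - [[0, 0, 0.2], [0, 0, 0]]
    - [[0, 0, 0.2], [0, 0, 0]]
    - [[0, 0.2, 0.1], [0, 0, 0]]
    - [[0, 0.2, 0], [0, 0, 0]]
    - [[0, 0.2, 0], [0, 0, 0]]
    - [[0, 0.2, 0], [0, 0, 0]]
    - [[0, 0.2, 0], [0, 0, 0]]
    - [[0, 0.2, 0], [0, 0, 0]]
    - [[0, 0, 0], [0, 0, 0]]
  claw: -0.56

```text
time: 54.6
ee_pos: [0.466, 0.2197, 0.1659]
tool_rot: [-3.141, -0.002, 1.563]
contact_force: [-0.5, -0.7, 0.3]
grip_width: 0.778
gripper_force: 0.0
```

```bash
python3 jars.py; python3 chk.py; python3 - <<'E'
import cv2,numpy as np
a=cv2.imread('pics/j_top.png');b=cv2.imread('pics/j_scene.png')
cv2.imwrite('pics/f1.png',np.hstack([cv2.resize(a[90:280,110:310],(400,380)),cv2.resize(b[90:280,110:310],(400,380))]))
E
```

```text
54.6 [0.466  0.2197 0.1659] [-3.141e+00 -2.000e-03  1.563e+00] 0.778
top blue 248 [ 464.5 -148.8] 28.1 0.068 [ 463.9 -148.4]
scene red 352 [465.4 -87.4] 27.8 0.0691 [465.2 -87.4]
scene blue 97 [ 464.2 -145.1] 32.2 0.0661 [ 453.2 -145. ]
plate (array([ 446.7, -102.7]), array([215.6,  49.7]), 88.53)
stem [ 0.46293075 -0.19566197  0.04533259]
54.8 [0.467  0.2148 0.1661] [ 0.7  0.6 -0.3] 0.78
green w (array([431.8, -26.8]), array([26.3, 21.9]), 87.42)
dish [0.676 0.22  0.051] (array([677.3, 218.6]), array([88.1, 58.1]), 28.62)
book [0.624 0.195 0.012] (array([661.4, 207.5]), array([148.9,  62.3]), 2.6)
```

View pics/f1.png

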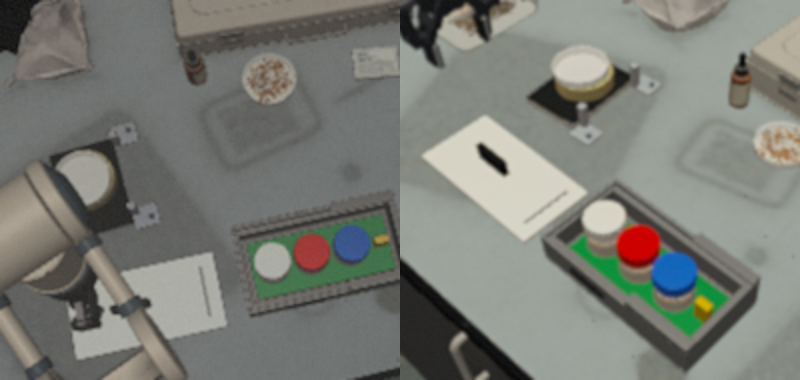

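The final views show the three jars upright on the plate in the carrier, at (272,262), (312,252) and (352,244) in the left half. The lid is flat with its handle up beside the carrier, the pile is still stacked, and the bystanders are in place. I hand in.

```bash
python3 -c "
from plant import sign_off
print(sign_off())"
```

```text
the job is handed in; nothing more can be done
None
```

The job is handed in at about 55 s: the plate is drawn out with the pile still stacked, the lid lies flat beside the carrier with its handle up, and all three jars stand upright on the plate in the carrier; the judge returned no verdict.

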